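Set a batch of leg parts to cure and start the fan

ROBOT

A 7-joint arm with a two-finger parallel gripper is mounted at the origin on the work surface. World frame = base frame: x ahead of the robot, y to its left, z up, the work surface at z = 0. Lengths are in mm, angles in rad, forces in N, time in s.
With the tool pointing down it reaches from about 425 to 875 mm from the base axis. Payload 9.9 kg.
Tool frame: the origin (TCP) lies midway between the tips of the shut fingers; the grasp point (between the pads) lies 19 mm behind it (bot.grasp_offset is the distance from the TCP to the grasp point, in mm); z points along the fingers, x is the direction in which the jaws open and shut, and the axes are right-handed (so a half turn about z gives the same grasp; the last joint's range is limited). The gripper opens to 85 mm and grips with 20 to 120 N. Pads are 22 mm wide; open, the fingers measure 114 mm over their backs; the gripper's body (76 mm by 85 mm) begins 54 mm behind the grasp point. The pads swing forward as they close: fully open they stand 13 mm farther back than shut.
Start: joints at [1.234, 0.576, 0.025, 1.437, -0.015, 1.129, -0.057], TCP at [168.833, -653.548, 231.289] pointing down, gripper open.
Joint ranges: [-2.76, 2.76], [-0.34, 2.15], [-1.52, 1.57], [0.19, 2.46], [-1.09, 4.23], [0.17, 1.99], [-2.82, 2.82]. Speed limits (rad/s): [2.22, 2.22, 3.01, 3.01, 3.14, 3.14, 3.14].

INTERFACE

Orientations are given as a unit quaternion [x, y, z, w].
In Python, from bench import sensors, snapshot, job_done, cut_out, landmark_of, bot gives the robot as it stands.
- The arm moves only by the shell command python3 -m handwheel 'ROWS' [FORCE]. ROWS is JSON, a list of rows, each a list of 3 entries, a list of its own where there are three numbers: the shift along the world's x, y, z in mm, then the turn about the world's z in degrees, then the finger opening in mm, from 0 to 85.4. In form: [[[dx, dy, dz], roll, gripper], ...]. A call has 1 to 10 rows; each row is the pose to reach, as a shift and turn from the pose commanded when the call began; what a row does not reach only later rows make up. A row lasts 1/8 s, in which the tool goes at most 62.5 mm and 10.7 degrees, less where a joint would pass 70% of its speed; a pose out of reach is approached as far as the arm can. A call with a gripper value outside its range is refused whole. The fingers move at their own pace and stop on an object; FORCE is the grip in N (left out, the last holds). Time passes only in rows, so rows that repeat a pose let the fingers close. It gives the time, the measured TCP pose, the force and the opening at its end, in the units of the state.
- sensors.get_state(): the state, without advancing time (a new reading comes with each control period).
- snapshot(name): name is "side" or "top" or "wrist"; returns a dict with "pixels" (384x512x3 uint8, red, green, blue), "z_map" (384x512 float32, mm along the optical axis (not along the pixel's ray), 0 where there is no reading), "fx", "fy", "cx", "cy" (pixels), "origin" and "attitude" of the camera in the world. Camera axes: x right, y up, looking along -z (the intrinsics and any distortion apply to the point x, -y, -z); pixel columns grow to the right and rows downward; lengths in mm; the calibration is good to about 2 mm. A picture is of the moment at which its call begins.
- job_done(): hands the job in, once; it reports no verdict.
Trained networks look in a picture, given as the dict that the camera call returned (one of the last four; its "shot" number tells which), for a name from the list of things; names that differ only in an ending like _2 or _b are one class to them, and where a whole thing is asked for, a point or a joint stands for the part that bears it (a point fixed in the world has none). Each returns a list of dicts, best first, with "confidence" (0 to 1); they miss things now and then, are a little off and sometimes report something else, mostly with a low value. They report only what shows in the picture. A call takes as long as a camera call. They do not tell look-alikes from the thing itself.
- cut_out(picture, target): "mask" (384x512 bool, what is visible of it) and "centre" ([row, column] in pixels, amid what is visible of it).
- landmark_of(picture, target): "centre" ([row, column] in pixels: a listed point, or the origin of a listed thing).
The state is a dict: "time_s": time; "qpos": joint angles; "joint_velocities": joint speeds; "tau": joint torques, N m; "tcp_pos": TCP position; "orientation": TCP orientation; "contact_force": force on the tool from outside, world axes, zero at the start; "torque": the same for the moment, N m; "gripper_width": finger opening in mm.
Only numpy, scipy, OpenCV 4.12 (cv2) and the standard library are available. Lean on these libraries where they do the work, as an engineer would, in place of code of your own. Each camera call takes 0.05 s, during which the arm holds its last target. There are 200 camera calls.

TASK

Set this batch of glued leg parts to cure: slide every pylon adapter down onto the four studs of a stud base of its own until it lies flat on the base, slide every black foot plate down into a guide slot of the aluminium rack until it is fully home, and stand both sample jars upright on the steel setting plate, wholly on it. Only when everything is in place, push the fan lever all the way over, away from the robot. Leave the other things on the bench where they are.

Things in the scene. Friction and masses are not known exactly. Their poses are not given: they have to be found in the camera images.
- adapter_a_mid (a point): pylon adapter: bare aluminium, a square foot 70 x 70 x 10 mm with a square block 30 x 30 mm rising from its centre to 70 mm above the underside; four through holes of 11.5 mm at (+-24, +-24) mm from the centre. Stands on its foot. This point is its centre, 35 mm above the underside; z up, x and y along the sides of the foot and block. Four-fold symmetric; 0.25 kg. May be absent.
- adapter_b_mid (a point): pylon adapter: bare aluminium, a square foot 70 x 70 x 10 mm with a square block 30 x 30 mm rising from its centre to 70 mm above the underside; four through holes of 11.5 mm at (+-24, +-24) mm from the centre. Stands on its foot. This point is its centre, 35 mm above the underside; z up, x and y along the sides of the foot and block. Four-fold symmetric; 0.25 kg. May be absent.
- studs_a_seat (a point): fixed stud base: dark steel block 84 x 84 x 15 mm with four upright steel studs of 8 mm at (+-24, +-24) mm along its x and y, standing 27 mm above its top, the last 8 mm tapered to a 3 mm tip. This point is the centre of its top face (15 mm above the bench); z up. Takes either adapter, in any of four quarter turns.
- studs_b_seat (a point): fixed stud base: dark steel block 84 x 84 x 15 mm with four upright steel studs of 8 mm at (+-24, +-24) mm along its x and y, standing 27 mm above its top, the last 8 mm tapered to a 3 mm tip. This point is the centre of its top face (15 mm above the bench); z up. Takes either adapter, in any of four quarter turns.
- blade_a_mid (a point): foot plate: flat black plate 6 mm thick (its x), 80 mm long (its y), 110 mm tall (its z); the lowest 10 mm is only 70 mm long. It starts upright and a little loose in one of the three 35 mm deep, 8.5 mm wide slots of a low wooden stand (140 x 96 x 50 mm, slots 50 mm apart, slot floor 15 mm above the bench). This point is its centre, 55 mm above its lower edge. 90 g; may be absent.
- blade_b_mid (a point): foot plate: flat black plate 6 mm thick (its x), 80 mm long (its y), 110 mm tall (its z); the lowest 10 mm is only 70 mm long. It starts upright and a little loose in one of the three 35 mm deep, 8.5 mm wide slots of a low wooden stand (140 x 96 x 50 mm, slots 50 mm apart, slot floor 15 mm above the bench). This point is its centre, 55 mm above its lower edge. 90 g; may be absent.
- blade_c_mid (a point): foot plate: flat black plate 6 mm thick (its x), 80 mm long (its y), 110 mm tall (its z); the lowest 10 mm is only 70 mm long. It starts upright and a little loose in one of the three 35 mm deep, 8.5 mm wide slots of a low wooden stand (140 x 96 x 50 mm, slots 50 mm apart, slot floor 15 mm above the bench). This point is its centre, 55 mm above its lower edge. 90 g; may be absent.
- rack_slot0 (a point): guide slot 0 of the fixed aluminium curing rack (140 x 112 mm, about 90 mm high): two facing vertical channels 9 mm wide (rack's x) and 9 mm deep with 86 mm (rack's y) between their bottoms, open and flared at the top, 80 mm above the bench. Slots are 50 mm apart along the rack's x. This point is the centre of the slot's floor, 10 mm above the bench; z up, y along the slot. Holds one plate, which then stands out about 30 mm above the rack.
- rack_slot1 (a point): guide slot 1 of the fixed aluminium curing rack (140 x 112 mm, about 90 mm high): two facing vertical channels 9 mm wide (rack's x) and 9 mm deep with 86 mm (rack's y) between their bottoms, open and flared at the top, 80 mm above the bench. Slots are 50 mm apart along the rack's x. This point is the centre of the slot's floor, 10 mm above the bench; z up, y along the slot. Holds one plate, which then stands out about 30 mm above the rack.
- rack_slot2 (a point): guide slot 2 of the fixed aluminium curing rack (140 x 112 mm, about 90 mm high): two facing vertical channels 9 mm wide (rack's x) and 9 mm deep with 86 mm (rack's y) between their bottoms, open and flared at the top, 80 mm above the bench. Slots are 50 mm apart along the rack's x. This point is the centre of the slot's floor, 10 mm above the bench; z up, y along the slot. Holds one plate, which then stands out about 30 mm above the rack.
- jar_a_mid (a point): sample jar: squat closed amber glass jar with white cap, 54 mm across, 42 mm tall, 0.18 kg, standing upright. This point is its centre, 21 mm above its underside; z up.
- jar_b_mid (a point): sample jar: squat closed amber glass jar with white cap, 54 mm across, 42 mm tall, 0.18 kg, standing upright. This point is its centre, 21 mm above its underside; z up.
- plate_top (a point): fixed steel setting plate 110 (x) x 140 (y) x 12 mm, lying flat. This point is the centre of its top face, 12 mm above the bench; z up. Room for both jars, side by side along y.
- fan (a joint): fan lever: angle in rad, 0 = leaning toward the lever's own -x (roughly toward the robot), 1.0 = fully over to its +x; it starts near 0, moves easily (about 1 N at the tip) and stays where it is left.
- fan_tip (a point): centre of the black ball knob (26 mm) at the tip of the fan lever, 60 mm along a steel stick from its pivot, which lies 22 mm above the bench over the centre of a grey block 70 x 50 x 25 mm; its x and y turn with the lever. The lever swings in the vertical plane through the block's x axis (see fan_base).
- fan_base: grey block of the fan lever, fixed; origin at the centre of its underside, on the bench; x is the way the lever is to be pushed.
- tape: roll of tape, not part of the job; leave it alone. Origin at its underside.
- wood_block: wood block, not part of the job; leave it alone. Origin at its underside.
- hammer: hammer, not part of the job; leave it alone. Origin at its underside.
- washer: round steel slug, not part of the job; leave it alone. Origin at its underside.
- sanding_block: cork sanding block, not part of the job; leave it alone. Origin at its underside.
- pot: steel tin, not part of the job; leave it alone. Origin at its underside.
- driver: screwdriver, not part of the job; leave it alone. Origin at its underside.
There are look-alikes about, which are no part of the job. Leave any blue or orange look-alike of the part that bears adapter_a_mid alone.

How it is judged:
By the outcome, as a careful person would: the job done as asked, in the order asked, and still so for the second after the job is handed in, with the robot touching nothing.
Of blade_a, blade_b, blade_c only 2 to 3 are there at a start; the rules pass over those that are not, and their reading is None.
Of adapter_a, adapter_b only 1 to 2 are there at a start; the rules pass over those that are not, and their reading is None.
At some moment in a run one of adapter_a, adapter_b, jar_a, jar_b may be knocked a few centimetres aside while the robot is not near it.
It also fails if it takes over 210 s, if anything falls off the work surface, if the arm or the gripper's body presses on something with over 40 N, if the wrist force passes 120 N, or if a joint passes its speed limit or range.

## Working session

There is one attempt and no reset: what is moved stays moved. The work goes in short steps, Python scripts to look and compute and a shell command to move; the robot and the scene stay as the last step left them, time stands still between calls to the robot, and variables do not carry over. Pictures are saved under pics/ and viewed, about 12 in all and at most 16, crops included, and the job is handed in when it is done.

```bash
ls; mkdir -p pics
cat > h.py <<'E'
import numpy as np, cv2
from scipy.spatial.transform import Rotation as R
from bench import sensors, snapshot, job_done, cut_out, landmark_of, bot
def rot(s):
    a=np.array(s["attitude"],float)
    return a if a.shape==(3,3) else R.from_quat(a).as_matrix()
def cloud(s):
    z=s["z_map"].astype(float); v,u=np.mgrid[:384,:512]
    P=np.stack([(u-s["cx"])/s["fx"]*z,-(v-s["cy"])/s["fy"]*z,-z],-1)
    W=P@rot(s).T+np.array(s["origin"]); W[z<=0]=np.nan
    return W
def ray_at(s,rc,h):
    d=rot(s)@np.array([(rc[1]-s["cx"])/s["fx"],-(rc[0]-s["cy"])/s["fy"],-1.])
    o=np.array(s["origin"]); return o+d*(h-o[2])/d[2]
def save(s,n,crop=None,k=1):
    im=s["pixels"][:,:,::-1]
    if crop: r0,r1,c0,c1=crop; im=im[r0:r1,c0:c1]
    cv2.imwrite("pics/"+n+".png",cv2.resize(im,None,fx=k,fy=k,interpolation=cv2.INTER_CUBIC))
E
python3 - <<'E'
from h import *
np.set_printoptions(precision=1,suppress=True)
for n in("top","side","wrist"):
    s=snapshot(n); print(n,{k:(v if not hasattr(v,'shape') or v.size<20 else v.shape) for k,v in s.items() if k not in("pixels","z_map")}); save(s,n+"0",k=1.5)
    np.savez("pics/"+n+"0.npz",**s)
    if n!="wrist":
        W=cloud(s)
        for t,h in [("adapter_a_mid",35),("studs_a_seat",15),("blade_a_mid",70),("rack_slot0",10),("rack_slot1",10),("rack_slot2",10),("jar_a_mid",21),("plate_top",12),("fan_tip",80),("fan_base",0),("hammer",0),("pot",0),("tape",0),("wood_block",0),("washer",0),("sanding_block",0),("driver",0)]:
            for d in landmark_of(s,t):
                c=d["centre"]; print(t,round(d["confidence"],2),np.round(c),ray_at(s,c,h)[:2], W[int(c[0]),int(c[1])])
print(sensors.get_state())
E
```

```text
pics
top {'fx': 370.36805552024043, 'fy': 370.36805552024043, 'cx': 251.66354166729207, 'cy': 195.93431485286882, 'origin': array([ 454.7,   -6. , 1309.4]), 'attitude': array([ 0. , -0. , -0.7,  0.7]), 'shot': 1}
adapter_a_mid 0.9 [265. 188.] [294.1 187.1] [299.4 184.4  72.6]
adapter_a_mid 0.83 [267. 141.] [284.1 345.5] [289.  336.8  66.5]
adapter_a_mid 0.78 [226. 223.] [428.4  72.2] [430.1  72.7  71. ]
adapter_a_mid 0.63 [262. 293.] [ 313.6 -171.9] [ 319.4 -166.    69.8]
adapter_a_mid 0.41 [198. 351.] [ 535.8 -367.6] [ 530.  -339.7  124.4]
adapter_a_mid 0.23 [187. 155.] [556.9 310. ] [560.1 318.8   8.4]
studs_a_seat 0.66 [180. 204.] [589.3 143.3] [591.4 143.2  19.1]
blade_a_mid 0.38 [214. 353.] [ 478.2 -364.4] [ 478.6 -345.1  129.1]
blade_a_mid 0.34 [227. 296.] [ 432.9 -175.7] [ 435.1 -178.3   40.7]
rack_slot0 0.9 [213. 145.] [467.9 345.7] [468.2 344.8  14.9]
rack_slot0 0.86 [202. 146.] [507.  344.5] [510.2 348.3   8.3]
rack_slot0 0.71 [185. 153.] [565.9 321.7] [566.9 322.2   9.7]
rack_slot1 0.9 [213. 145.] [467.9 345.7] [468.2 344.8  14.9]
rack_slot1 0.86 [202. 146.] [507.  344.5] 
[... 4039 characters left out ...]
470.9 -365.2   97.9]
driver 0.63 [351. 310.] [ 395.7 -500.1] [ 389.3 -504.8   26.6]
wrist {'fx': 343.7486206013687, 'fy': 343.7486206013687, 'cx': 259.77259895606926, 'cy': 192.0591146911261, 'origin': array([ 244.5, -632.5,  373.3]), 'attitude': array([-0.1,  0.1, -0.6,  0.8]), 'shot': 3}
{'time_s': 1.85, 'qpos': array([ 1.2,  0.6,  0. ,  1.4, -0. ,  1.1, -0.1]), 'joint_velocities': array([-0.,  0., -0.,  0., -0., -0., -0.]), 'tau': array([ -0. , -76.5,   2.2, -28.6,   0. ,   0. ,  -0. ]), 'tcp_pos': array([ 168.8, -653.5,  231.3]), 'orientation': array([ 0.8, -0.6, -0. , -0. ]), 'contact_force': array([-0.1, -0.7,  0. ]), 'torque': array([ 0., -0., -0.]), 'gripper_width': 85.2566060025559}
```

View pics/top0.png

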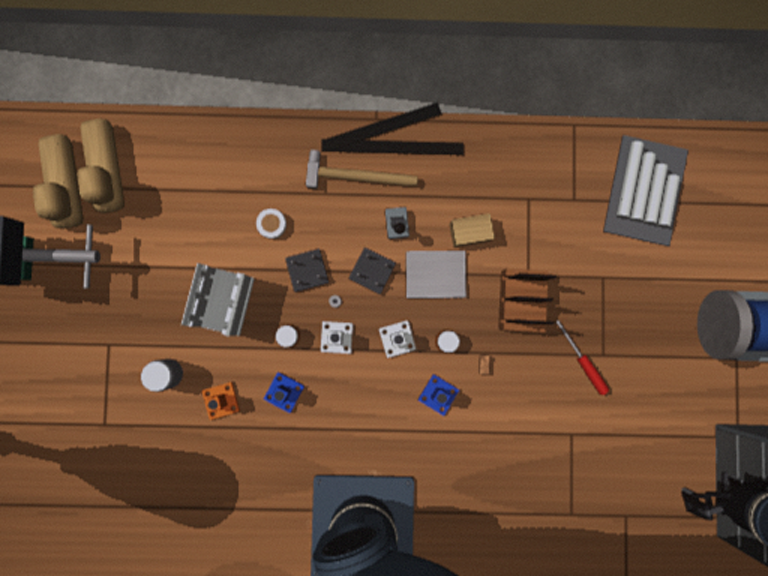

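View pics/side0.png

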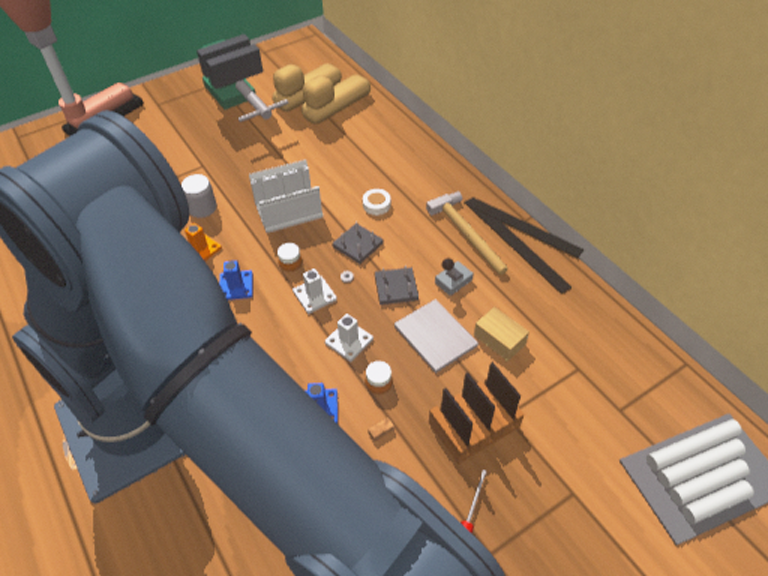

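```bash
python3 -m handwheel '[[[330,353,70],60,85],[[330,353,70],60,85],[[330,353,70],60,85],[[330,353,70],60,85],[[330,353,70],60,85],[[330,353,70],60,85],[[330,353,70],60,85],[[330,353,70],60,85],[[330,353,70],60,85],[[330,353,70],60,85]]'
python3 - <<'E'
from h import *
np.set_printoptions(precision=3,suppress=True)
st=sensors.get_state(); print(st['orientation'],st['qpos'],bot.grasp_offset)
s=snapshot("wrist"); print(s['origin'],rot(s)); save(s,"w1",k=1.5); np.savez("pics/w1.npz",**s)
E
```

```text
time_s: 3.1
tcp_pos: [498.4, -301.0, 301.2]
orientation: [0.991, -0.135, -0.0, 0.0]
contact_force: [-0.6, -0.2, -0.2]
gripper_width: 84.9
[ 0.991 -0.135 -0.     0.   ] [ 0.681  0.394 -0.327  1.573  0.134  1.198  0.058] 18.700000000000003
[ 519.572 -224.416  443.107] [[ 0.963  0.255  0.081]
 [-0.268  0.918  0.294]
 [ 0.    -0.305  0.952]]
```

View pics/w1.png

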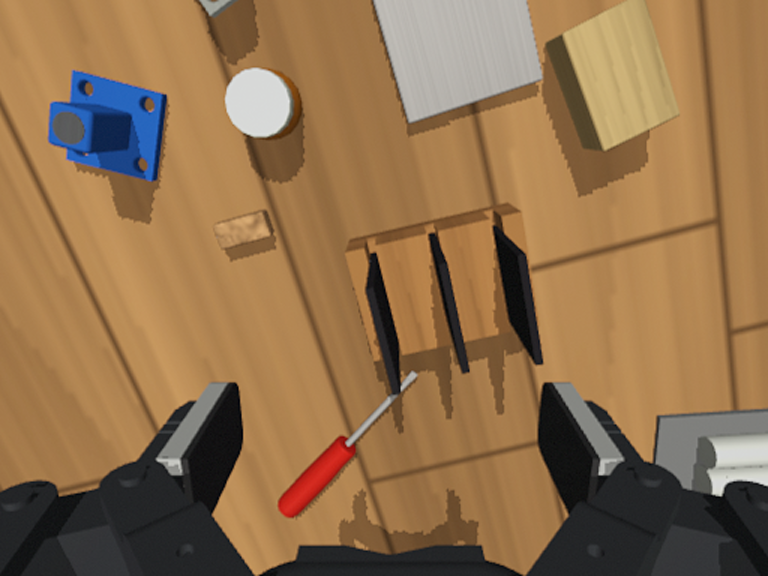

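```bash
cat >> h.py <<'E'
def load(n): return dict(np.load("pics/"+n+".npz"))
def rect(W,lo,hi,c,rad,pct=1,extra=None):
    m=(W[...,2]>lo)&(W[...,2]<hi)&(np.hypot(W[...,0]-c[0],W[...,1]-c[1])<rad)
    if extra is not None: m&=extra
    P=W[m]; r=cv2.minAreaRect(P[:,:2].astype(np.float32)); return m,P,r
def show(name,P,r): print(name,len(P),"ctr",np.round(r[0],1),"size",np.round(r[1],1),"ang",round(r[2],1),"zmed",round(np.median(P[:,2]),1),"mean",np.round(P.mean(0),1))
E
python3 - <<'E'
from h import *
np.set_printoptions(precision=1,suppress=True)
s=load("w1"); W=cloud(s); px=s["pixels"].astype(int)
print("bench z", np.nanmedian(W[150:200,210:230,2]), np.nanstd(W[200:240,20:60,2]))
dark=px.max(2)<45
m=dark&(W[...,2]>60)&(W[...,2]<140); m[250:]=0
n,l,st,ce=cv2.connectedComponentsWithStats(m.astype(np.uint8))
for i in range(1,n):
    if st[i,4]<100: continue
    P=W[l==i]; zt=np.percentile(P[:,2],98)
    for lo,hi in((zt-12,zt+3),(zt-30,zt-15),(60,75)):
        Q=P[(P[:,2]>lo)&(P[:,2]<hi)]
        if len(Q)<10: continue
        c=Q[:,:2].mean(0); u=np.linalg.svd(Q[:,:2]-c)[2][0]; t=(Q[:,:2]-c)@u
        a=np.percentile(t,[2,98]); print(i,st[i],"zt",zt,"n",len(Q),"ctr",c+u*a.mean(),"len",np.diff(a),"ang",np.degrees(np.arctan2(u[1],u[0]))%180)
for nm,lo,hi,c,rad in(("stand",44,56,(435,-177),110),("plate",8,16,(590,-160),95),("jar",38,48,(430,-190),40)):
    pass
for t,h in(("jar_a_mid",21),("plate_top",12),("blade_a_mid",70)):
    for d in landmark_of(snapshot("wrist"),t)[:3]: print(t,d,ray_at(s,d["centre"],h))
# white cap circle
cap=(px.min(2)>150)&(W[...,2]>36)&(W[...,2]<50); n,l,st,ce=cv2.connectedComponentsWithStats(cap.astype(np.uint8))
for i in range(1,n):
    if st[i,4]>200: P=W[l==i]; print("cap",cv2.minEnclosingCircle(P[:,:2].astype(np.float32)),np.median(P,0))
E
```

```text
bench z -0.44917038543133003 0.7912029855163665
1 [ 331  156   31   87 1190] zt 125.62361830349505 n 573 ctr [ 576.2 -361.4] len [75.6] ang 87.722441580172
1 [ 331  156   31   87 1190] zt 125.62361830349505 n 201 ctr [ 574.4 -360.3] len [74.2] ang 86.6437417562761
1 [ 331  156   31   87 1190] zt 125.62361830349505 n 144 ctr [ 574.4 -359.9] len [73.2] ang 86.84760918139773
2 [287 161  26  87 582] zt 125.89746726718857 n 445 ctr [ 527.1 -354. ] len [75.8] ang 87.96357688714822
2 [287 161  26  87 582] zt 125.89746726718857 n 45 ctr [ 525.4 -344.8] len [58.2] ang 84.78607552879063
2 [287 161  26  87 582] zt 125.89746726718857 n 28 ctr [ 525.5 -342.3] len [53.5] ang 84.08035146582623
3 [244 176  22  74 694] zt 125.59525619674662 n 348 ctr [ 478.7 -350.9] len [63.2] ang 87.8343490158865
3 [244 176  22  74 694] zt 125.59525619674662 n 109 ctr [ 480. -356.] len [73.7] ang 88.90910004597623
3 [244 176  22  74 694] zt 125.59525619674662 n 83 ctr [ 480.  -357.4] len [76.2] ang 88.4660967372336
jar_a_mid {'centre': [68.1, 176.5], 'confidence': 0.8} [ 431.1 -184.1   21. ]
jar_a_mid {'centre': [186.2, 339.6], 'confidence': 0.59} [ 584.3 -374.6   21. ]
plate_top {'centre': [2.8, 301.2], 'confidence': 0.71} [ 587.  -155.6   12. ]
blade_a_mid {'centre': [209.8, 255.3], 'confidence': 0.76} [ 476.9 -359.1   70. ]
cap ((429.56732177734375, -185.2164306640625), 23.92510223388672) [ 430.  -184.4   41.4]
```

```bash
python3 -m handwheel '[[[-10,60,10],10,85],[[-10,120,20],15.5,85],[[-10,180,40],15.5,85],[[-10,240,40],15.5,85],[[-10,270,40],15.5,85],[[-10,270,40],15.5,85],[[-10,270,40],15.5,85]]'
python3 - <<'E'
from h import *
s=snapshot("wrist"); save(s,"w2",k=1.5); np.savez("pics/w2.npz",**s)
E
python3 -m handwheel '[[[0,60,0],10,85],[[0,120,0],15,85],[[0,180,0],15,85],[[0,240,0],15,85],[[0,260,0],15,85],[[0,260,0],15,85],[[0,260,0],15,85]]'
python3 - <<'E'
from h import *
s=snapshot("wrist"); save(s,"w3",k=1.5); np.savez("pics/w3.npz",**s)
E
```

```text
time_s: 4.32
tcp_pos: [488.8, -31.6, 341.3]
orientation: [1.0, -0.001, -0.0, 0.0]
contact_force: [0.3, 0.0, 0.2]
gripper_width: 84.5
time_s: 5.25
tcp_pos: [489.5, 227.5, 341.0]
orientation: [0.992, 0.129, -0.0, 0.001]
contact_force: [-0.7, 0.3, 0.4]
gripper_width: 84.8
```

View pics/w2.png

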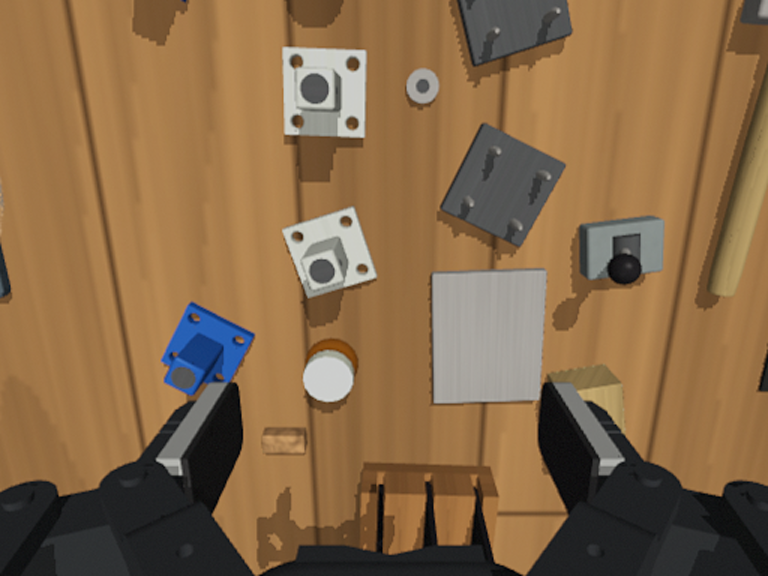

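View pics/w3.png

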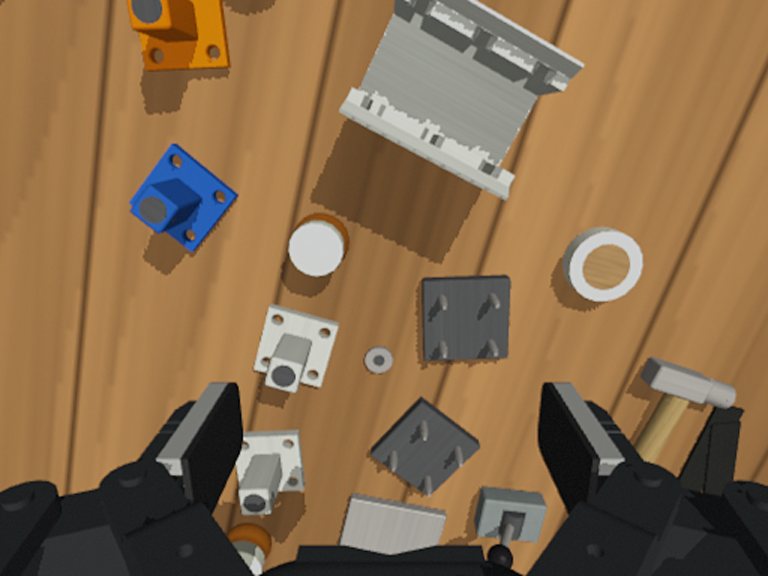

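```bash
cat > meas.py <<'E'
from h import *
def comps(m,amin):
    n,l,st,ce=cv2.connectedComponentsWithStats(m.astype(np.uint8))
    return [l==i for i in range(1,n) if st[i,4]>amin]
def adapters(s):
    W=cloud(s); px=s["pixels"].astype(int); sat=px.max(2)-px.min(2)
    hand=np.zeros(W.shape[:2],bool); hand[250:]=1
    out=[]
    foot=(W[...,2]>6)&(W[...,2]<14)&(sat<40)&(px.min(2)>120)&~hand
    top=(W[...,2]>62)&(W[...,2]<78)&(sat<40)&~hand
    for m in comps(top,150):
        P=W[m][:,:2].astype(np.float32); r=cv2.minAreaRect(P)
        if not(18<min(r[1]) and max(r[1])<50): continue
        f=foot&(np.hypot(W[...,0]-r[0][0],W[...,1]-r[0][1])<60)
        if f.sum()<300: continue
        f=max(comps(f,100),key=lambda a:a.sum())
        F=W[f]; q=cv2.minAreaRect(F[:,:2].astype(np.float32))
        print("adapter top",np.round(r[0],1),np.round(r[1],1),round(r[2],1),"foot",np.round(q[0],1),np.round(q[1],1),round(q[2],1),"ztop",round(float(np.median(W[m][:,2])),1))
def bases(s):
    W=cloud(s); px=s["pixels"].astype(int)
    m=(W[...,2]>11)&(W[...,2]<19)&(px.max(2)<110)&(px.max(2)-px.min(2)<25); m[250:]=0
    m=cv2.morphologyEx(m.astype(np.uint8),cv2.MORPH_CLOSE,np.ones((9,9)))
    for c in comps(m,800):
        P=W[c]; P=P[np.abs(P[:,2]-15)<4]; q=cv2.minAreaRect(P[:,:2].astype(np.float32))
        st=c&(W[...,2]>36)&(W[...,2]<46); 
        print("base",np.round(q[0],1),np.round(q[1],1),round(q[2],1),"z",round(float(np.median(P[:,2])),1))
        H=cv2.dilate(c.astype(np.uint8),np.ones((15,15)))>0
        for k in comps(H&(W[...,2]>30)&(W[...,2]<46),3):
            print("   stud",np.round(np.median(W[k],0),1),k.sum())
def jars(s):
    W=cloud(s); px=s["pixels"].astype(int)
    m=(px.min(2)>140)&(W[...,2]>36)&(W[...,2]<48)
    for c in comps(m,250):
        P=W[c]; (x,y),r=cv2.minEnclosingCircle(P[:,:2].astype(np.float32)); 
        if 18<r<32: print("cap",round(x,1),round(y,1),"r",round(r,1),"mean",np.round(P.mean(0),1))
E
python3 - <<'E'
from meas import *
np.set_printoptions(precision=1,suppress=True)
for n in("w2","w3"):
    s=load(n); print(n); adapters(s); bases(s); jars(s)
    W=cloud(s); px=s["pixels"].astype(int)
s=load("w2"); W=cloud(s); px=s["pixels"].astype(int)
g=(px.max(2)-px.min(2)<25)&(px.min(2)>90)&(W[...,2]>8)&(W[...,2]<16)&(np.hypot(W[...,0]-588,W[...,1]+165)<110)
g=max(comps(g,500),key=lambda a:a.sum()); q=cv2.minAreaRect(W[g][:,:2].astype(np.float32)); print("plate",q,np.median(W[g][:,2]))
fb=(np.hypot(W[...,0]-700,W[...,1]+72)<60)
for nm,lo,hi in(("fb top",21,29),("knob",75,105)):
    k=fb&(W[...,2]>lo)&(W[...,2]<hi); q=cv2.minAreaRect(W[k][:,:2].astype(np.float32)); print(nm,k.sum(),q,np.median(W[k],0))
s=load("w3"); W=cloud(s); px=s["pixels"].astype(int)
r=(np.hypot(W[...,0]-515,W[...,1]-340)<115)
for lo,hi in((5,14),(76,86),(86,96),(74,98)):
    k=r&(W[...,2]>lo)&(W[...,2]<hi)&(px.max(2)-px.min(2)<40); q=cv2.minAreaRect(W[k][:,:2].astype(np.float32)); print("rack",lo,k.sum(),q,np.median(W[k],0))
# height map raster of rack
k=r&(W[...,2]>5); P=W[k]; img=np.zeros((260,260),np.uint8)
for p in P: img[int(255-(p[0]-385)),int(255-(p[1]-215))]=max(img[int(255-(p[0]-385)),int(255-(p[1]-215))],min(255,p[2]*2.5))
cv2.imwrite("pics/rackh.png",cv2.resize(img,None,fx=2.3,fy=2.3,interpolation=cv2.INTER_NEAREST))
E
```

```text
w2
adapter top [432.8  72.4] [29.7 30.1] 89.7 foot [432.5  72.3] [70.  70.1] 87.7 ztop 69.5
adapter top [432.  -69.8] [30.2 30.5] 17.3 foot [432.  -69.7] [70.1 70.1] 17.4 ztop 69.5
base [592.5 129.5] [83.9 50.9] 16.1 z 14.6
   stud [616.7 128.4  36.5] 46
   stud [570.8 114.6  36.9] 42
base [590.   -7.1] [83.3 83.3] 64.6 z 14.7
   stud [577.8  24.8  37.2] 32
   stud [620.7   4.3  36.9] 37
   stud [557.3 -18.2  37.1] 32
   stud [600.4 -38.2  37. ] 33
cap 429.0 -184.9 r 24.1 mean [ 429.7 -183.5   41.5]
w3
base [588.  146.4] [83.2 83. ] 16.7 z 14.8
   stud [603.2 176.6  36.9] 31
   stud [557.1 163.4  37.6] 28
   stud [616.9 131.2  36.7] 31
   stud [570.9 117.4  37. ] 29
cap 433.7 185.0 r 23.8 mean [433.8 185.7  41.6]
plate ((585.9301147460938, -156.81478881835938), (109.1707763671875, 139.595947265625), 2.0880236625671387) 11.775125536240893
fb top 1305 ((703.877197265625, -63.30394744873047), (70.03562927246094, 50.20854949951172), 7.030688762664795) [696.9 -57.8  24.6]
knob 367 ((678.7299194335938, -65.69548034667969), (25.16817855834961, 23.014131546020508), 68.85830688476562) [676.3 -63.7  85.6]
rack 5 6280 ((510.0159606933594, 332.9457702636719), (99.13520050048828, 140.16587829589844), 77.7518539428711) [508.8 341.6   9.6]
rack 76 2596 ((511.4884033203125, 339.76458740234375), (96.61187744140625, 139.62660217285156), 77.7112808227539) [517.7 366.2  80. ]
rack 86 1480 ((511.3212890625, 339.45294189453125), (106.93008422851562, 139.76730346679688), 77.82218933105469) [524.5 307.4  90.8]
rack 74 4203 ((511.3212890625, 339.45294189453125), (106.93008422851562, 139.76730346679688), 77.82218933105469) [520.4 366.2  81.9]
```

View pics/rackh.png

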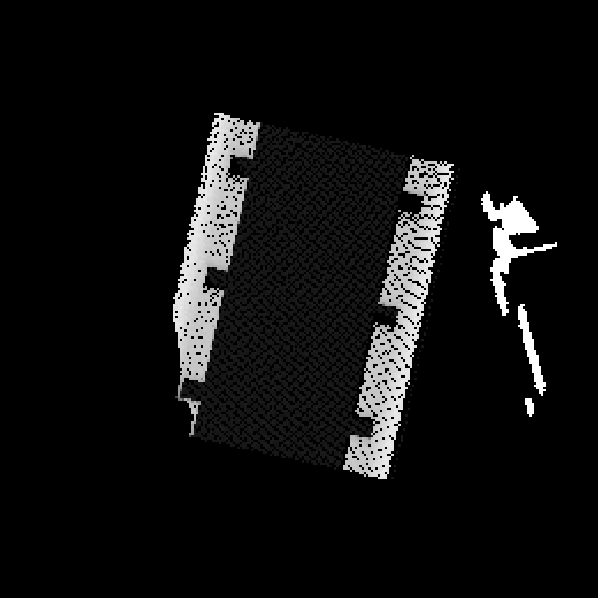

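Run:
```python
from meas import *
np.set_printoptions(precision=1,suppress=True,linewidth=200)
s=load("w3"); W=cloud(s)
c=np.array([511.3,339.5]); a=np.radians(-12.25); ex=np.array([np.cos(a),np.sin(a)]); ey=np.array([-ex[1],ex[0]])
D=W[...,:2]-c; X=D@ex; Y=D@ey; Z=W[...,2]
k=(np.abs(X)<90)&(np.abs(Y)<75)&(Z>3)
# for bins in y: mean z ; profile along x at each wall
for y0 in range(-64,64,4):
    b=k&(Y>=y0)&(Y<y0+4)&(np.abs(X-25)<10); 
    print(y0,b.sum(),np.percentile(Z[b],[5,50,95]) if b.sum()>3 else "", end=" | ")
    b=k&(Y>=y0)&(Y<y0+4)&(np.abs(X)<3); print(b.sum(),np.percentile(Z[b],[5,50,95]) if b.sum()>3 else "")
for ya,yb in((-50,-42),(-42,-36),(36,42),(42,50)):
    print(ya,yb)
    print([ (int(x0),int(np.median(Z[b])) if (b:=k&(Y>ya)&(Y<yb)&(X>=x0)&(X<x0+2)).sum()>1 else None) for x0 in range(-72,72,2)])
```

```text
-64 0  | 0 
-60 4 [ 8.6  9.9 10.4] | 2 
-56 27 [10.2 91.6 93. ] | 8 [90.3 91.3 92.1]
-52 68 [87.7 91.3 93.5] | 23 [87.6 90.6 92.9]
-48 64 [80.2 84.2 87.7] | 19 [81.  84.2 87.1]
-44 63 [78.  79.6 80.8] | 11 [ 8.8 10.8 80.2]
-40 64 [78.7 79.6 80.9] | 7 [ 9.3 10.  11.2]
-36 36 [ 9.7 79.4 80.7] | 8 [ 8.5  9.6 10.4]
-32 47 [ 8.1  9.8 11. ] | 14 [ 8.4  9.9 11.2]
-28 46 [ 8.5  9.6 10.7] | 14 [ 7.9  9.4 10.2]
-24 48 [ 8.3  9.5 10.6] | 15 [ 8.4  9.4 10.8]
-20 50 [ 8.2  9.6 11. ] | 17 [ 8.3  9.8 11.2]
-16 47 [ 8.1  9.7 11.4] | 16 [ 8.6 10.  11.5]
-12 50 [ 8.2  9.5 11.1] | 15 [ 8.3  9.5 10.7]
-8 48 [ 8.5  9.5 10.8] | 18 [ 8.4  9.8 11.4]
-4 53 [ 8.1  9.6 11.1] | 14 [ 8.   9.4 10.8]
0 48 [ 7.7  9.7 11. ] | 15 [ 8.4 10.1 11.5]
4 51 [ 8.6  9.7 10.8] | 15 [ 8.5  9.2 11.3]
8 50 [ 7.8  9.5 11.2] | 16 [ 7.7  9.4 11.3]
12 50 [ 8.4  9.6 11.1] | 16 [ 8.1  9.7 10.8]
16 51 [ 7.9  9.5 10.9] | 14 [ 8.8  9.6 10.4]
20 54 [ 8.4  9.4 10.9] | 16 [ 7.5  9.6 10.4]
24 51 [ 8.3  9.5 10.4] | 15 [ 8.5  9.3 10.7]
28 54 [ 8.4  9.8 10.9] | 16 [ 8.   9.6 10.5]
32 255 [ 9.4 51.9 79.9] | 16 [ 8.   9.6 10.7]
36 78 [78.3 79.8 8
[... 2589 characters left out ...]
 (-62, None), (-60, None), (-58, None), (-56, 43), (-54, 36), (-52, 34), (-50, 43), (-48, 49), (-46, 73), (-44, 77), (-42, 79), (-40, 79), (-38, 80), (-36, 81), (-34, 81), (-32, 82), (-30, 82), (-28, 83), (-26, 83), (-24, 85), (-22, 84), (-20, 84), (-18, 83), (-16, 83), (-14, 85), (-12, 85), (-10, 84), (-8, 84), (-6, 83), (-4, 81), (-2, 78), (0, 68), (2, 72), (4, 82), (6, 83), (8, 84), (10, 84), (12, 86), (14, 85), (16, 84), (18, 84), (20, 84), (22, 84), (24, 84), (26, 85), (28, 84), (30, 85), (32, 84), (34, 84), (36, 85), (38, 84), (40, 85), (42, 83), (44, 85), (46, 84), (48, 81), (50, 81), (52, 79), (54, 78), (56, 83), (58, 84), (60, 85), (62, 85), (64, 83), (66, 84), (68, 84), (70, None)]
```

```bash
python3 -m handwheel '[[[-20,-50,-40],-10,85],[[-40,-100,-80],-17,85],[[-56,-157,-120],-17,60],[[-56,-157,-141],-17,60],[[-56,-157,-141],-17,60],[[-56,-157,-141],-17,60],[[-56,-157,-141],-17,60]]'
cat >> meas.py <<'E'
def tcp():
    s=sensors.get_state(); q=s["orientation"]; y=np.degrees(2*np.arctan2(q[1],q[0])); y=(y+90)%180-90
    print("t",round(s["time_s"],2),"tcp",np.round(s["tcp_pos"],1),"yaw",round(float(y),2),"F",np.round(s["contact_force"],1),"w",round(s["gripper_width"],1),"q7",round(s["qpos"][6],2))
E
python3 - <<'E'
from meas import *
tcp(); s=snapshot("wrist"); adapters(s); save(s,"w4")
W=cloud(s); Z=W[...,2]; px=s["pixels"].astype(int)
for nm,lo,hi in(("foot",6,14),("top",64,76)):
    k=(Z>lo)&(Z<hi)&(px.max(2)-px.min(2)<45)&(np.hypot(W[...,0]-432.6,W[...,1]-72.3)<60); q=cv2.minAreaRect(W[k][:,:2].astype(np.float32)); print(nm,k.sum(),q)
E
```

```text
time_s: 6.18
tcp_pos: [433.9, 73.5, 201.5]
orientation: [1.0, -0.017, 0.001, -0.0]
contact_force: [0.1, 0.0, -0.1]
gripper_width: 59.9
t 6.17 tcp [433.9  73.5 201.5] yaw -1.96 F [ 0.1  0.  -0.1] w 59.9 q7 -0.55
adapter top [432.7  73.1] [28.9 29.6] 87.5 foot [432.5  72.4] [70.1 70. ] 88.0 ztop 69.5
foot 2855 ((432.4579162597656, 72.47164154052734), (70.0883560180664, 70.00273132324219), 87.88165283203125)
top 1221 ((432.71063232421875, 73.12847900390625), (28.946243286132812, 29.58084487915039), 87.49909210205078)
```

```bash
python3 -m handwheel '[[[0,0,-60],0,60],[[0,0,-110],0,60],[[0,0,-110],0,60],[[0,0,-110],0,60],[[0,0,-110],0,60]]'; python3 -m handwheel '[[[0,0,-40],0,60],[[0,0,-60],0,60],[[0,0,-60],0,60],[[0,0,-60],0,0],[[0,0,-60],0,0],[[0,0,-60],0,0],[[0,0,-60],0,0],[[0,0,-60],0,0]]' 50
```

```text
time_s: 6.85
tcp_pos: [434.2, 72.8, 92.2]
orientation: [1.0, -0.018, 0.002, -0.0]
contact_force: [-0.0, 0.6, 0.1]
gripper_width: 60.0
time_s: 7.85
tcp_pos: [433.5, 72.5, 31.6]
orientation: [1.0, -0.018, 0.001, -0.0]
contact_force: [-2.4, 0.6, 8.6]
gripper_width: 29.6
```

```bash
python3 -m handwheel '[[[0,0,50],0,0],[[0,0,110],0,0],[[50,25,110],10,0],[[100,50,110],18.7,0],[[154,74,110],18.7,0],[[154,74,110],18.7,0],[[154,74,110],18.7,0],[[154,74,110],18.7,0],[[154,74,110],18.7,0]]'
cat >> meas.py <<'E'
def held(s,zb,h=70,c=None,rad=60):
    """adapter held: foot top at zb+10"""
    st=sensors.get_state(); c=st["tcp_pos"] if c is None else c
    W=cloud(s); Z=W[...,2]; px=s["pixels"].astype(int)
    k=(Z>zb+5)&(Z<zb+15)&(np.hypot(W[...,0]-c[0],W[...,1]-c[1])<rad)&(px.max(2)-px.min(2)<45)&(px.min(2)>80)
    k=max(comps(k,50),key=lambda a:a.sum()); q=cv2.minAreaRect(W[k][:,:2].astype(np.float32)); print("held foot",k.sum(),np.round(q[0],1),np.round(q[1],1),round(q[2],2),"z",np.round(np.median(Z[k]),1))
E
python3 - <<'E'
from meas import *
tcp(); s=snapshot("wrist"); save(s,"w5",k=1.5); np.savez("pics/w5.npz",**s)
held(s,110); bases(s); adapters(s)
E
```

```text
time_s: 8.98
tcp_pos: [586.3, 145.9, 140.7]
orientation: [0.989, 0.145, 0.0, 0.0]
contact_force: [1.5, 0.0, -2.0]
gripper_width: 29.9
t 8.97 tcp [586.3 145.9 140.7] yaw 16.67 F [ 1.5  0.  -2. ] w 29.9 q7 -0.42
held foot 7434 [583.  158.4] [70.4 44.7] 16.44 z 118.5
base [580.6 171.8] [83.4 30. ] 16.6 z 14.5
   stud [558.6 163.4  37. ] 97
   stud [603.2 177.   37.5] 93
```

View pics/w5.png

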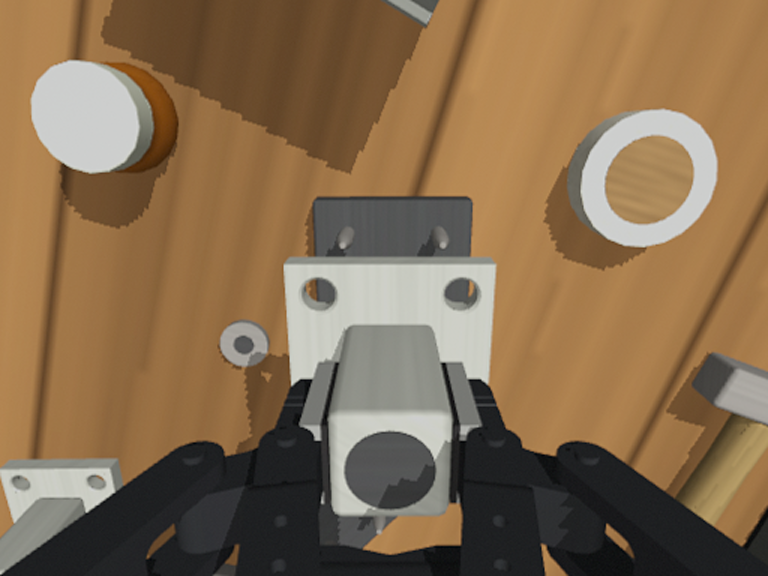

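```bash
python3 -m handwheel '[[[1.6,0,-30],0,0],[[1.6,0,-60],0,0],[[1.6,0,-60],0,0],[[1.6,0,-60],0,0]]'; python3 -m handwheel '[[[0,0,-5],0,0],[[0,0,-10],0,0],[[0,0,-15],0,0],[[0,0,-20],0,0],[[0,0,-25],0,0],[[0,0,-30],0,0],[[0,0,-32],0,0],[[0,0,-32],0,0]]'
```

```text
time_s: 9.52
tcp_pos: [588.9, 146.8, 81.4]
orientation: [0.989, 0.145, 0.001, -0.0]
contact_force: [1.0, 0.6, -1.7]
gripper_width: 29.5
time_s: 10.52
tcp_pos: [588.4, 146.5, 48.1]
orientation: [0.989, 0.145, -0.0, -0.0]
contact_force: [0.3, -0.6, -2.5]
gripper_width: 29.5
```

```bash
python3 -m handwheel '[[[0,0,-1.5],0,0],[[0,0,-1.5],0,0],[[0,0,-1.5],0,60],[[0,0,-1.5],0,60],[[0,0,-1.5],0,60],[[0,0,40],0,60],[[0,0,100],0,60],[[0,0,120],0,60],[[0,0,120],0,60]]'
python3 - <<'E'
from meas import *
tcp(); s=snapshot("wrist"); held(s,15,c=(588,146)); bases(s)
W=cloud(s); k=(W[...,2]>75)&(W[...,2]<95)&(np.hypot(W[...,0]-588,W[...,1]-146)<30); q=cv2.minAreaRect(W[k][:,:2].astype(np.float32)); print("top",k.sum(),q,np.median(W[k][:,2]))
E
```

```text
time_s: 11.65
tcp_pos: [589.3, 146.8, 170.1]
orientation: [0.989, 0.145, 0.002, -0.0]
contact_force: [0.6, -1.0, -0.8]
gripper_width: 60.2
t 11.65 tcp [589.3 146.8 170.1] yaw 16.67 F [ 0.6 -1.  -0.8] w 60.2 q7 -0.4
held foot 3640 [589. 146.] [70.2 71. ] 16.66 z 24.6
base [588.2 146.7] [83.4 82.6] 16.8 z 14.4
   stud [558.7 163.2  37.1] 77
   stud [603.2 176.8  37.5] 78
   stud [572.1 117.8  36.2] 79
   stud [617.2 131.5  36.6] 78
top 1766 ((588.9273681640625, 146.95462036132812), (29.540283203125, 29.924327850341797), 15.826058387756348) 84.51096809819354
```

```bash
python3 -m handwheel '[[[-35,-48,20],0.7,60],[[-70,-96,20],0.7,60],[[-105,-144,20],0.7,60],[[-140,-192,20],0.7,60],[[-157,-216,20],0.7,60],[[-157,-216,20],0.7,60],[[-157,-216,20],0.7,60]]'
python3 - <<'E'
from meas import *
tcp(); s=snapshot("wrist"); adapters(s); jars(s)
E
```

```text
time_s: 12.58
tcp_pos: [431.6, -69.0, 187.8]
orientation: [0.988, 0.151, -0.0, -0.0]
contact_force: [-0.4, -0.5, 0.4]
gripper_width: 59.8
t 12.57 tcp [431.6 -69.  187.8] yaw 17.4 F [-0.4 -0.5  0.4] w 59.8 q7 0.03
adapter top [432.1 -68.9] [29.4 29.7] 16.7 foot [432.1 -69.6] [70.1 70.2] 17.4 ztop 69.5
cap 429.5 -184.2 r 24.1 mean [ 429.3 -182.8   41.5]
```

Not moved. Descend to z≈31 and grip, then carry to base A.

```bash
python3 -m handwheel '[[[0,-0.5,-60],0,60],[[0,-0.5,-115],0,60],[[0,-0.5,-140],0,60],[[0,-0.5,-156],0,60],[[0,-0.5,-156],0,60],[[0,-0.5,-156],0,0],[[0,-0.5,-156],0,0],[[0,-0.5,-156],0,0],[[0,-0.5,-156],0,0],[[0,-0.5,-156],0,0]]'; python3 -m handwheel '[[[0,0,50],0,0],[[0,0,110],-10,0],[[50,20,110],-20,0],[[100,40,110],-30,0],[[140,55,110],-40,0],[[158.5,63,110],-42.8,0],[[158.5,63,110],-42.8,0],[[158.5,63,110],-42.8,0],[[158.5,63,110],-42.8,0]]';python3 - <<'E'
from meas import *
tcp(); s=snapshot("wrist"); save(s,"w6"); held(s,110); bases(s)
E
```

```text
time_s: 13.88
tcp_pos: [432.0, -69.9, 33.0]
orientation: [0.989, 0.151, 0.001, 0.0]
contact_force: [-1.3, 1.2, 7.4]
gripper_width: 29.6
time_s: 15.0
tcp_pos: [589.0, -7.9, 142.3]
orientation: [0.975, -0.22, -0.0, 0.0]
contact_force: [0.6, -0.1, -3.8]
gripper_width: 29.5
t 15.0 tcp [589.   -7.9 142.3] yaw -25.43 F [ 0.6 -0.1 -3.8] w 29.5 q7 -0.78
held foot 7509 [594.   4.] [45.8 70.5] 64.71 z 118.7
base [577.9 116.8] [ 52.8 108.5] 64.5 z 14.3
   stud [570.9 113.6  35.6] 30
base [602.   16.7] [31.4 83.3] 64.6 z 14.4
   stud [580.1  25.8  36.5] 98
   stud [622.3   5.7  36.7] 98
```

```bash
python3 -m handwheel '[[[1.5,0,-30],0,0],[[1.5,0,-60],0,0],[[1.5,0,-62],0,0],[[1.5,0,-62],0,0],[[1.5,0,-68],0,0],[[1.5,0,-73],0,0],[[1.5,0,-78],0,0],[[1.5,0,-83],0,0],[[1.5,0,-88],0,0],[[1.5,0,-88],0,0]]'; python3 -m handwheel '[[[0,0,-4],0,0],[[0,0,-6],0,0],[[0,0,-6],0,0]]'
```

```text
time_s: 16.3
tcp_pos: [591.1, -7.0, 53.8]
orientation: [0.976, -0.22, -0.0, 0.0]
contact_force: [-1.1, 0.7, -3.6]
gripper_width: 29.5
time_s: 16.68
tcp_pos: [591.4, -7.0, 48.3]
orientation: [0.976, -0.22, 0.0, -0.0]
contact_force: [0.6, -0.2, -3.1]
gripper_width: 29.5
```

```bash
python3 -m handwheel '[[[0,0,0],0,60],[[0,0,0],0,60],[[0,0,0],0,60],[[0,0,60],0,60],[[0,0,122],0,60],[[0,0,122],0,60]]'
python3 - <<'E'
from meas import *
tcp(); s=snapshot("wrist"); held(s,15,c=(590,-7)); bases(s)
W=cloud(s); k=(W[...,2]>75)&(W[...,2]<95)&(np.hypot(W[...,0]-590,W[...,1]+7)<30); q=cv2.minAreaRect(W[k][:,:2].astype(np.float32)); print("top",k.sum(),q,np.median(W[k][:,2]))
E
python3 -m handwheel '[[[-40,-44,0],10,82],[[-80,-88,0],20,82],[[-120,-132,0],25.4,82],[[-161,-177,-20],25.4,82],[[-161,-177,-50],25.4,82],[[-161,-177,-50],25.4,82],[[-161,-177,-50],25.4,82],[[-161,-177,-50],25.4,82]]'
python3 - <<'E'
from meas import *
tcp(); s=snapshot("wrist"); jars(s)
E
```

```text
time_s: 17.42
tcp_pos: [594.2, -6.5, 175.4]
orientation: [0.975, -0.22, 0.004, -0.001]
contact_force: [1.1, 0.5, -0.1]
gripper_width: 60.2
t 17.43 tcp [594.2  -6.5 175.4] yaw -25.43 F [ 1.1  0.5 -0.1] w 60.2 q7 -0.77
held foot 3466 [591.2  -6.3] [70.1 70. ] 64.51 z 24.5
base [588.5 145.8] [83.4 83.9] 16.9 z 14.4
   stud [556.9 160.1  37.2] 30
   stud [618.3 128.4  37.1] 107
   stud [573.2 115.2  37. ] 99
base [590.8  -6.8] [83.5 83.1] 64.6 z 14.4
   stud [579.8  25.8  37.1] 75
   stud [622.2   5.6  36.7] 77
   stud [559.6 -17.   36.5] 73
   stud [602.2 -37.2  36.6] 73
top 1671 ((591.645263671875, -5.944328308105469), (29.471546173095703, 30.335329055786133), 64.87788391113281) 84.49046974317733
time_s: 18.48
tcp_pos: [431.5, -183.3, 121.0]
orientation: [1.0, 0.001, 0.001, 0.0]
contact_force: [0.3, 0.6, 0.4]
gripper_width: 82.0
t 18.48 tcp [ 431.5 -183.3  121. ] yaw 0.08 F [0.3 0.6 0.4] w 82.0 q7 -0.08
cap 429.6 -184.6 r 24.1 mean [ 429.5 -183.4   41.4]
```

```bash
python3 -m handwheel '[[[-1.5,-1,-40],0,82],[[-1.5,-1,-80],0,82],[[-1.5,-1,-100],0,82],[[-1.5,-1,-116],0,82],[[-1.5,-1,-116],0,82],[[-1.5,-1,-116],0,40],[[-1.5,-1,-116],0,40],[[-1.5,-1,-116],0,40],[[-1.5,-1,-116],0,40],[[-1.5,-1,-116],0,40]]' 35; python3 -m handwheel '[[[0,0,20],0,40],[[0,0,50],0,40],[[0,0,50],0,40]]'
python3 - <<'E'
from meas import *
tcp(); s=snapshot("wrist"); save(s,"w7",k=1.4); W=cloud(s); st=sensors.get_state()["tcp_pos"]; px=s["pixels"].astype(int)
k=(px.min(2)>140)&(np.hypot(W[...,0]-st[0],W[...,1]-st[1])<35)&(W[...,2]>80)&(W[...,2]<105); print(k.sum(), np.median(W[k],0), np.percentile(W[k][:,2],[2,98]))
E
```

```text
time_s: 19.77
tcp_pos: [429.4, -185.2, 5.5]
orientation: [1.0, -0.0, 0.001, 0.0]
contact_force: [-2.0, 1.4, 9.9]
gripper_width: 50.8
time_s: 20.15
tcp_pos: [430.1, -185.7, 56.3]
orientation: [1.0, -0.001, 0.002, 0.001]
contact_force: [0.4, -0.3, -2.7]
gripper_width: 50.5
t 20.15 tcp [ 430.1 -185.7   56.3] yaw -0.06 F [ 0.4 -0.3 -2.7] w 50.5 q7 -0.19
12266 [ 430.37241715 -181.25275988   92.09730819] [83.30357669 93.38276473]
```

```bash
python3 -m handwheel '[[[50,-2,20],0,40],[[100,-5,20],0,40],[[157,-7.5,20],0,40],[[157,-7.5,20],0,40],[[157,-7.5,10],0,40],[[157,-7.5,-10],0,40],[[157,-7.5,-30],0,40],[[157,-7.5,-36],0,40],[[157,-7.5,-36],0,40],[[157,-7.5,-36],0,40]]'; python3 -m handwheel '[[[0,0,-1],0,40],[[0,0,-1],0,40],[[0,0,-1],0,64],[[0,0,-1],0,64],[[0,0,-1],0,64],[[0,0,60],0,64],[[0,0,120],0,64],[[0,0,140],0,64],[[0,0,140],0,64]]'
python3 - <<'E'
from meas import *
tcp(); s=snapshot("wrist"); save(s,"w8",k=1.4); W=cloud(s);  px=s["pixels"].astype(int)
k=(px.min(2)>140)&(np.hypot(W[...,0]-587,W[...,1]+193)<35)&(W[...,2]>48); print(k.sum(), np.median(W[k],0), cv2.minEnclosingCircle(W[k][:,:2].astype(np.float32)),np.percentile(W[k][:,2],[2,98]))
g=(px.max(2)-px.min(2)<25)&(px.min(2)>90)&(W[...,2]>8)&(W[...,2]<16)&(np.hypot(W[...,0]-588,W[...,1]+165)<110)
g=max(comps(g,500),key=lambda a:a.sum()); print("plate",cv2.minAreaRect(W[g][:,:2].astype(np.float32)))
E
```

```text
time_s: 21.45
tcp_pos: [585.3, -192.7, 18.3]
orientation: [1.0, -0.0, -0.0, 0.0]
contact_force: [-0.4, 0.1, -1.5]
gripper_width: 50.9
time_s: 22.58
tcp_pos: [586.9, -192.8, 160.1]
orientation: [1.0, -0.0, 0.002, 0.001]
contact_force: [-0.8, 0.8, 0.1]
gripper_width: 64.1
t 22.57 tcp [ 586.9 -192.8  160.1] yaw -0.03 F [-0.8  0.8  0.1] w 64.1 q7 -0.09
2949 [ 586.25871098 -191.01057747   53.48378985] ((585.9000244140625, -192.2477264404297), 23.973670959472656) [51.79870242 54.86307412]
plate ((586.17578125, -156.93545532226562), (109.7542724609375, 139.53196716308594), 1.9716129302978516)
```

View pics/w8.png

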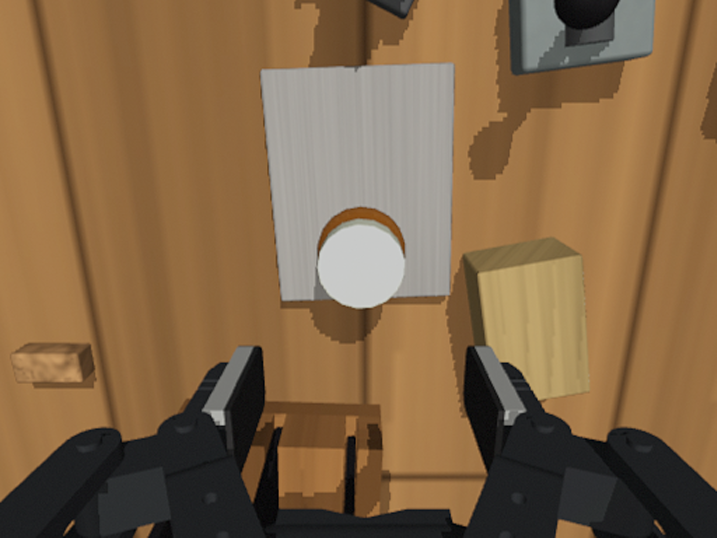

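```bash
python3 -m handwheel '[[[-20,50,20],0,82],[[-40,108,20],0,82],[[-60,165,20],0,82],[[-85,220,20],0,82],[[-110,275,20],0,82],[[-130,330,0],0,82],[[-153,378,-20],0,82],[[-153,378,-40],0,82],[[-153,378,-40],0,82],[[-153,378,-40],0,82]]'
python3 - <<'E'
from meas import *
tcp(); s=snapshot("wrist"); jars(s)
E
```

```text
time_s: 23.88
tcp_pos: [433.0, 184.8, 118.1]
orientation: [1.0, -0.001, -0.001, 0.0]
contact_force: [0.5, -0.1, 0.6]
gripper_width: 82.2
t 23.88 tcp [433.  184.8 118.1] yaw -0.07 F [ 0.5 -0.1  0.6] w 82.2 q7 -0.92
cap 433.5 185.1 r 24.0 mean [433.5 186.3  41.4]
```

```bash
python3 -m handwheel '[[[0.5,0,-40],0,82],[[0.5,0,-80],0,82],[[0.5,0,-100],0,82],[[0.5,0,-113],0,82],[[0.5,0,-113],0,82],[[0.5,0,-113],0,40],[[0.5,0,-113],0,40],[[0.5,0,-113],0,40],[[0.5,0,-113],0,40],[[0.5,0,-113],0,40]]'; python3 -m handwheel '[[[0,0,50],0,40],[[0,0,113],0,40],[[25,-52,120],0,40],[[50,-104,120],0,40],[[75,-156,120],0,40],[[100,-208,120],0,40],[[125,-260,120],0,40],[[151,-306,110],0,40],[[151,-306,80],0,40],[[151,-306,80],0,40]]'
python3 - <<'E'
from meas import *
tcp(); s=snapshot("wrist"); W=cloud(s); st=sensors.get_state()["tcp_pos"]; px=s["pixels"].astype(int)
k=(px.min(2)>140)&(np.hypot(W[...,0]-st[0],W[...,1]-st[1])<35)&(W[...,2]>st[2]+20); print(k.sum(), np.median(W[k],0), np.percentile(W[k][:,2],[2,98]))
E
```

```text
time_s: 25.18
tcp_pos: [433.8, 185.5, 6.5]
orientation: [1.0, -0.0, 0.001, -0.0]
contact_force: [-2.2, -1.0, 11.3]
gripper_width: 50.8
time_s: 26.42
tcp_pos: [582.5, -121.0, 83.7]
orientation: [1.0, -0.001, -0.002, -0.0]
contact_force: [-0.1, 1.0, -2.2]
gripper_width: 50.6
t 26.43 tcp [ 582.5 -121.    83.7] yaw -0.07 F [-0.1  1.  -2.2] w 50.6 q7 -0.3
12105 [ 583.47963968 -117.61160936  118.37026413] [108.98183173 119.62555177]
```

```bash
python3 -m handwheel '[[[0,0,-20],0,40],[[0,0,-40],0,40],[[0,0,-55],0,40],[[0,0,-63],0,40],[[0,0,-64],0,40],[[0,0,-64],0,40]]'; python3 -m handwheel '[[[0,0,-0.5],0,40],[[0,0,-0.5],0,64],[[0,0,-0.5],0,64],[[0,0,-0.5],0,64],[[0,0,60],0,64],[[0,0,120],0,64],[[0,0,180],0,64],[[0,0,180],0,64]]'
python3 - <<'E'
from meas import *
tcp(); s=snapshot("wrist"); W=cloud(s);  px=s["pixels"].astype(int)
for c in((587,-193),(583,-121)):
    k=(px.min(2)>140)&(np.hypot(W[...,0]-c[0],W[...,1]-c[1])<35)&(W[...,2]>48); print(k.sum(), np.median(W[k],0), cv2.minEnclosingCircle(W[k][:,:2].astype(np.float32)),np.percentile(W[k][:,2],[2,98]))
E
```

```text
time_s: 27.22
tcp_pos: [584.8, -120.5, 21.8]
orientation: [1.0, -0.0, 0.0, 0.0]
contact_force: [0.2, 0.3, -2.0]
gripper_width: 49.9
time_s: 28.22
tcp_pos: [587.0, -120.3, 206.4]
orientation: [1.0, -0.0, 0.004, 0.001]
contact_force: [-0.2, -0.1, -0.3]
gripper_width: 64.1
t 28.23 tcp [ 587.  -120.3  206.4] yaw -0.03 F [-0.2 -0.1 -0.3] w 64.1 q7 -0.21
1817 [ 586.0503639  -190.58534942   53.58633571] ((585.9403686523438, -192.1844940185547), 24.049833297729492) [50.8510706  54.91752125]
2252 [ 584.45723976 -119.55853961   53.55404672] ((578.8167724609375, -118.4276351928711), 30.157506942749023) [ 51.59220307 248.73141256]
```

```bash
python3 -m handwheel '[[[-15,-55,20],-3,30],[[-30,-110,44],-3,30],[[-45,-165,44],-3,30],[[-60,-215,44],-3,30],[[-60,-225,44],-3,30],[[-60,-225,44],-3,30],[[-60,-225,44],-3,30]]'
cat >> meas.py <<'E'
def blades(s,lo=122,hi=129,ref=(527,-356)):
    W=cloud(s); px=s["pixels"].astype(int); Z=W[...,2]
    m=(Z>lo)&(Z<hi)&(px.max(2)<75)&(np.hypot(W[...,0]-ref[0],W[...,1]-ref[1])<110)
    for c in comps(cv2.morphologyEx(m.astype(np.uint8),cv2.MORPH_CLOSE,np.ones((5,5))),40):
        P=W[c&m]; P=P[np.abs(P[:,2]-np.median(P[:,2]))<5]; q=cv2.minAreaRect(P[:,:2].astype(np.float32)); print("blade",len(P),np.round(q[0],1),np.round(q[1],1),round(q[2],1),"z",np.round(np.percentile(P[:,2],[5,50,95]),1))
E
python3 - <<'E'
from meas import *
tcp(); s=snapshot("wrist"); save(s,"w9",k=1.4); np.savez("pics/w9.npz",**s); blades(s)
E
```

```text
time_s: 29.15
tcp_pos: [525.0, -343.5, 244.8]
orientation: [1.0, -0.025, -0.0, -0.001]
contact_force: [0.2, -0.4, 1.0]
gripper_width: 30.4
t 29.15 tcp [ 525.  -343.5  244.8] yaw -2.87 F [ 0.2 -0.4  1. ] w 30.4 q7 0.16
blade 614 [ 527.4 -355. ] [78.4  5.5] 88.1 z [123.4 124.6 125.6]
blade 630 [ 477.7 -358.7] [79.6  5.6] 87.7 z [123.  124.4 125.5]
blade 689 [ 577.  -363.1] [79.8  6. ] 87.8 z [123.1 124.4 125.6]
```

View pics/w9.png

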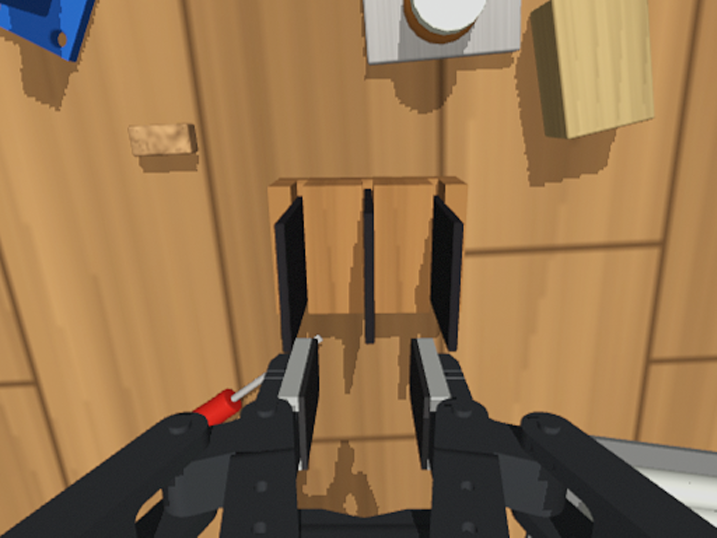

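```bash
python3 -m handwheel '[[[51,-18.5,-20],0.7,28],[[51,-18.5,-60],0.7,28],[[51,-18.5,-110],0.7,28],[[51,-18.5,-140],0.7,28],[[51,-18.5,-160],0.7,28],[[51,-18.5,-160],0.7,28],[[51,-18.5,-160],0.7,0],[[51,-18.5,-160],0.7,0],[[51,-18.5,-160],0.7,0],[[51,-18.5,-160],0.7,0]]' 50; python3 -m handwheel '[[[0,0,20],0,0],[[0,0,60],0,0],[[0,0,110],0,0],[[0,0,120],0,0],[[0,0,120],0,0]]'
python3 - <<'E'
from meas import *
tcp(); s=snapshot("wrist"); save(s,"w10",k=1.4); t=sensors.get_state()["tcp_pos"]; blades(s,t[2]+30,t[2]+55,t); blades(s)
E
```

```text
time_s: 30.45
tcp_pos: [576.4, -364.3, 86.9]
orientation: [1.0, -0.02, 0.001, 0.001]
contact_force: [0.0, 1.1, 6.9]
gripper_width: 5.4
time_s: 31.08
tcp_pos: [575.4, -364.2, 206.5]
orientation: [1.0, -0.02, 0.0, 0.001]
contact_force: [-0.8, 0.2, -1.4]
gripper_width: 5.3
t 31.07 tcp [ 575.4 -364.2  206.5] yaw -2.33 F [-0.8  0.2 -1.4] w 5.3 q7 0.15
blade 2512 [ 575.8 -351. ] [54.6 44.3] 36.9 z [247.1 252.4 255.2]
blade 98 [ 609.6 -370.2] [4.2 8.6] 35.5 z [256.4 258.8 260. ]
blade 93 [ 540.6 -368.1] [7.5 3.5] 41.5 z [256.6 259.  259.9]
blade 899 [ 528.  -355.6] [79.6  5.6] 87.7 z [123.1 124.4 125.4]
blade 928 [ 477.9 -358.4] [78.8  6.1] 87.7 z [122.7 124.3 125.4]
```

View pics/w10.png

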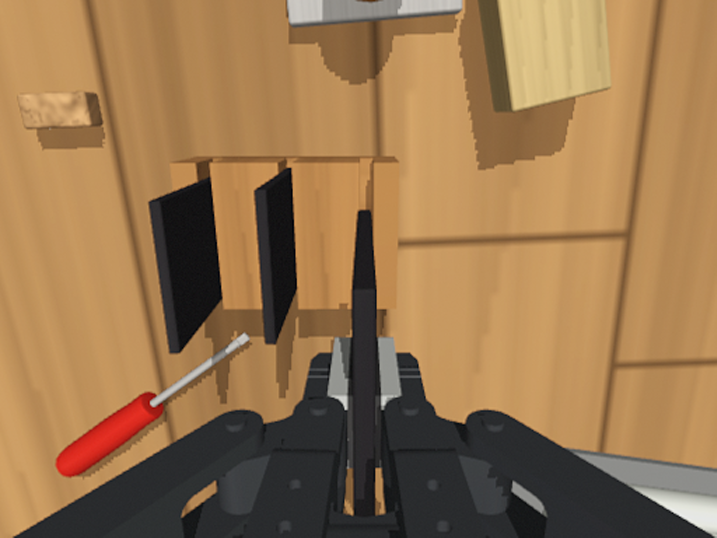

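```bash
cat >> meas.py <<'E'
def heldblade(s):
    st=sensors.get_state(); t=np.array(st["tcp_pos"]); q=st["orientation"]; a=2*np.arctan2(q[1],q[0]); a=(a+np.pi/2)%np.pi-np.pi/2
    ex=np.array([np.cos(a),np.sin(a)]); ey=np.array([-ex[1],ex[0]])
    W=cloud(s); px=s["pixels"].astype(int); D=W[...,:2]-t[:2]; X=D@ex; Y=D@ey; Z=W[...,2]-t[2]
    m=(px.max(2)<75)&(np.abs(X)<9)&(Y>26)&(Y<55)&(Z>-90)&(Z<50)
    for z0 in range(-80,50,10):
        k=m&(Z>=z0)&(Z<z0+10)
        if k.sum()>8: print("z",z0,k.sum(),"x [%.1f %.1f]"%tuple(np.percentile(X[k],[3,97])),"yfar %.1f"%np.percentile(Y[k],95))
    print("zmin/max",np.percentile(Z[m],[1,99]))
E
python3 - <<'E'
from meas import *
heldblade(snapshot("wrist"))
E
```

```text
z -60 30 x [-1.7 3.0] yfar 40.9
z -50 31 x [-1.6 2.9] yfar 41.0
z -40 42 x [-2.0 3.2] yfar 40.9
z -30 51 x [-1.9 3.2] yfar 41.0
z -20 55 x [-1.7 3.0] yfar 41.0
z -10 74 x [-2.0 3.3] yfar 41.0
z 0 79 x [-1.9 3.1] yfar 41.0
z 10 104 x [-2.1 3.0] yfar 41.1
z 20 133 x [-2.0 3.2] yfar 41.1
z 30 844 x [-2.0 3.3] yfar 40.9
zmin/max [-55.94501268  39.54292574]
```

```bash
python3 -m handwheel '[[[0,40,10],-3,0],[[-2,90,20],-6,0],[[-4,145,20],-9.9,0],[[-6,200,20],-9.9,0],[[-8,255,20],-9.9,0],[[-10,310,20],-9.9,0],[[-12,365,20],-9.9,0],[[-12,420,20],-9.9,0],[[-13,475,20],-9.9,0],[[-14,530,20],-9.9,0]]'; python3 -m handwheel '[[[-1,50,0],0,0],[[-2,100,0],0,0],[[-2,140,0],0,0],[[-2,162,0],0,0],[[-2,162,0],0,0],[[-2,162,0],0,0],[[-2,162,0],0,0]]'
cat >> meas.py <<'E'
def rack(s):
    c=np.array([511.3,339.5]); a=np.radians(-12.25); ex=np.array([np.cos(a),np.sin(a)]); ey=np.array([-ex[1],ex[0]])
    W=cloud(s); px=s["pixels"].astype(int); D=W[...,:2]-c; X=D@ex; Y=D@ey; Z=W[...,2]
    k=(np.abs(X)<85)&(np.abs(Y)<75)&(Z>74)&(Z<97)&(px.max(2)>75); q=cv2.minAreaRect(W[k][:,:2].astype(np.float32)); print("rack",k.sum(),np.round(q[0],1),np.round(q[1],1),round(q[2],2))
    for nm,ya,yb in(("near",-41,-37),("far",37,41)):
        b=(Y>ya)&(Y<yb)&(np.abs(X)<72)
        o=[]
        for c0 in(-50,0,50):
            p=[X[b&(Z>77)&(Z<83)&(X>c0-20)&(X<c0)],X[b&(Z>77)&(Z<83)&(X<c0+20)&(X>c0)]]
            o.append((round(float(p[0].max()),1),round(float(p[1].min()),1)) if min(map(len,p)) else None)
        print(nm,"slot lips X",o)
    for nm,xa,xb in(("x",-35,-10),("x",10,35)):
        b=(X>xa)&(X<xb)&(Z>76)&(Z<83)
        if (b&(Y<0)).sum()>5 and (b&(Y>0)).sum()>5: print("inner y",np.round([np.percentile(Y[b&(Y<0)],98),np.percentile(Y[b&(Y>0)],2)],1))
E
python3 - <<'E'
from meas import *
tcp(); s=snapshot("wrist"); save(s,"w11",k=1.4); heldblade(s); rack(s)
E
```

```text
time_s: 32.42
tcp_pos: [560.6, 167.1, 223.9]
orientation: [0.994, -0.107, -0.001, 0.001]
contact_force: [1.1, 0.6, -0.0]
gripper_width: 5.2
time_s: 33.3
tcp_pos: [560.1, 326.0, 225.2]
orientation: [0.994, -0.108, 0.0, 0.001]
contact_force: [-0.4, 0.2, -0.9]
gripper_width: 5.3
t 33.3 tcp [560.1 326.  225.2] yaw -12.35 F [-0.4  0.2 -0.9] w 5.3 q7 -1.12
z -60 33 x [-2.0 2.7] yfar 40.6
z -50 36 x [-2.4 3.0] yfar 40.6
z -40 43 x [-2.3 2.9] yfar 40.7
z -30 51 x [-2.2 2.8] yfar 40.8
z -20 59 x [-2.5 2.7] yfar 40.8
z -10 72 x [-2.4 2.9] yfar 40.8
z 0 89 x [-2.4 2.7] yfar 40.9
z 10 111 x [-2.4 2.8] yfar 40.9
z 20 138 x [-2.3 2.8] yfar 40.9
z 30 827 x [-2.5 2.9] yfar 40.7
zmin/max [-56.53301272  38.50966093]
rack 6976 [510.9 339.2] [107.8 140.2] 77.78
near slot lips X [(-57.6, -42.4), (-7.1, 7.4), (41.8, 59.0)]
far slot lips X [(-56.8, -42.4), (-7.4, 7.6), (43.5, 56.8)]
inner y [-33.6  34.5]
inner y [-33.8  34.4]
```

View pics/w11.png

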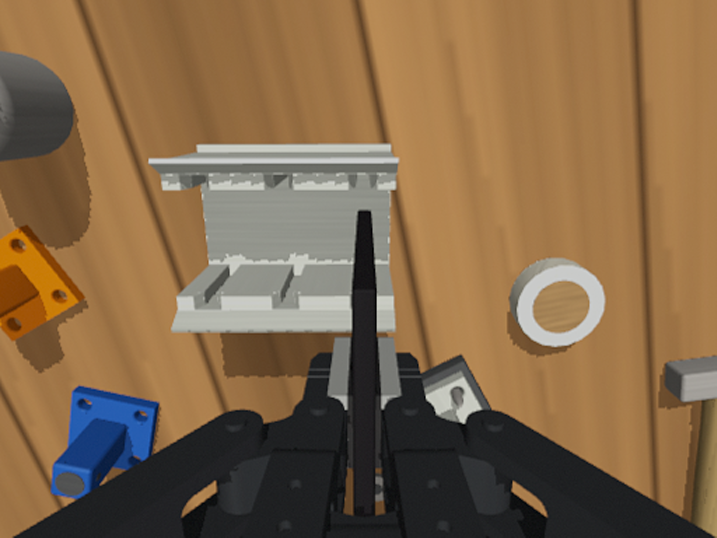

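```bash
python3 -m handwheel '[[[0,0,-40],0,0],[[0,0,-60],0,0],[[0,0,-60],0,0],[[0,0,-60],0,0],[[0,0,-60],0,0],[[0,0,-60],0,0]]'
python3 - <<'E'
from meas import *
tcp(); s=snapshot("wrist"); tcp(); heldblade(s); rack(s)
E
```

```text
time_s: 34.1
tcp_pos: [559.7, 328.2, 166.1]
orientation: [0.994, -0.106, 0.001, -0.0]
contact_force: [0.7, -0.4, -0.3]
gripper_width: 5.4
t 34.1 tcp [559.7 328.2 166.1] yaw -12.22 F [ 0.7 -0.4 -0.3] w 5.4 q7 -1.15
t 34.15 tcp [559.6 328.1 165.9] yaw -12.22 F [ 0.7  0.3 -0.9] w 5.4 q7 -1.15
z -60 28 x [-2.1 2.6] yfar 41.1
z -50 37 x [-2.4 2.5] yfar 41.0
z -40 45 x [-2.4 2.9] yfar 41.1
z -30 47 x [-2.2 2.7] yfar 41.1
z -20 61 x [-2.6 2.6] yfar 41.1
z -10 73 x [-2.4 2.9] yfar 41.1
z 0 90 x [-2.7 2.7] yfar 41.2
z 10 108 x [-2.5 2.8] yfar 41.2
z 20 138 x [-2.7 2.7] yfar 41.2
z 30 853 x [-2.6 2.8] yfar 41.0
zmin/max [-55.93104277  38.7911779 ]
rack 9401 [510.9 339.4] [107.2 140.4] 77.83
near slot lips X [(-56.2, -42.6), (-7.1, 7.8), (33.2, 66.3)]
far slot lips X [(-56.8, -42.1), (-7.7, 6.9), (42.6, 56.8)]
inner y [-33.5  34.4]
inner y [-33.4  34.5]
```

```bash
python3 -m handwheel '[[[0.2,0,-10],0,0],[[0.2,0,-20],0,0],[[0.2,0,-30],0,0],[[0.2,0,-40],0,0],[[0.2,0,-50],0,0],[[0.2,0,-60],0,0],[[0.2,0,-70],0,0],[[0.2,0,-78],0,0],[[0.2,0,-82],0,0],[[0.2,0,-82],0,0]]'; python3 -m handwheel '[[[0,0,-2],0,0],[[0,0,-2],0,0]]'
```

```text
time_s: 35.4
tcp_pos: [559.6, 327.9, 83.1]
orientation: [0.994, -0.106, -0.0, 0.0]
contact_force: [0.4, -1.2, -1.4]
gripper_width: 5.3
time_s: 35.65
tcp_pos: [560.0, 328.3, 81.9]
orientation: [0.994, -0.106, 0.0, -0.0]
contact_force: [-1.1, 0.1, 2.8]
gripper_width: 5.6
```

```bash
python3 -m handwheel '[[[0,0,0],0,28],[[0,0,0],0,28],[[0,0,20],0,28],[[0,0,70],0,28],[[0,0,120],0,28],[[0,0,120],0,28],[[0,0,120],0,28]]'
python3 - <<'E'
from meas import *
tcp(); s=snapshot("wrist"); blades(s,110,128,(560,329))
E
python3 -m handwheel '[[[0,-50,0],5,28],[[-5,-110,0],9.9,28],[[-10,-170,0],9.9,28],[[-15,-230,0],9.9,28],[[-20,-290,0],9.9,28],[[-25,-350,0],9.9,28],[[-28,-410,0],9.9,28],[[-30,-470,0],9.9,28],[[-32,-530,0],9.9,28],[[-32,-590,0],9.9,28]]'; python3 -m handwheel '[[[0,-50,0],0,28],[[0,-93,0],0,28],[[0,-93,0],0,28],[[0,-93,0],0,28],[[0,-93,0],0,28]]'
python3 - <<'E'
from meas import *
tcp(); s=snapshot("wrist"); blades(s)
E
```

```text
time_s: 36.52
tcp_pos: [559.6, 327.8, 202.1]
orientation: [0.994, -0.106, 0.0, -0.0]
contact_force: [0.1, -0.9, -1.2]
gripper_width: 28.0
t 36.52 tcp [559.6 327.8 202.1] yaw -12.22 F [ 0.1 -0.9 -1.2] w 28.0 q7 -1.13
blade 869 [560.2 329.7] [78.9  5.3] 77.6 z [118.4 119.5 120.5]
time_s: 37.83
tcp_pos: [526.6, -263.9, 200.4]
orientation: [1.0, -0.02, -0.001, -0.0]
contact_force: [1.1, 0.8, 0.1]
gripper_width: 27.9
time_s: 38.45
tcp_pos: [527.9, -353.4, 201.1]
orientation: [1.0, -0.019, -0.0, -0.0]
contact_force: [-0.1, -0.5, -0.5]
gripper_width: 28.0
t 38.45 tcp [ 527.9 -353.4  201.1] yaw -2.19 F [-0.1 -0.5 -0.5] w 28.0 q7 0.15
blade 940 [ 527.7 -355.3] [79.   5.6] 87.6 z [123.3 124.5 125.5]
blade 906 [ 477.7 -359. ] [80.2  5.7] 87.6 z [123.  124.4 125.4]
```

```bash
python3 -m handwheel '[[[0,0,-40],0,28],[[0,0,-90],0,28],[[0,0,-116],0,28],[[0,0,-116],0,28],[[0,0,-116],0,28],[[0,0,-116],0,0],[[0,0,-116],0,0],[[0,0,-116],0,0],[[0,0,-116],0,0]]'; python3 -m handwheel '[[[0,0,30],0,0],[[0,0,80],0,0],[[0,0,135],0,0],[[0,50,140],-5,0],[[-2,110,140],-10,0],[[-4,170,140],-10,0],[[-6,230,140],-10,0],[[-8,290,140],-10,0],[[-10,350,140],-10,0],[[-12,410,140],-10,0]]';  python3 -m handwheel '[[[-1,50,0],0,0],[[-2,110,0],0,0],[[-3,170,0],0,0],[[-4,230,0],0,0],[[-5,284,0],0,0],[[-5,284,0],0,0],[[-5,284,-30],0,0],[[-5,284,-60],0,0],[[-5,284,-60],0,0],[[-5,284,-60],0,0]]'
python3 - <<'E'
from meas import *
s=snapshot("wrist"); tcp(); heldblade(s); rack(s)
E
```

```text
time_s: 39.62
tcp_pos: [528.2, -355.3, 86.9]
orientation: [1.0, -0.02, 0.001, 0.001]
contact_force: [-1.7, 0.8, 6.2]
gripper_width: 5.2
time_s: 40.88
tcp_pos: [515.5, 56.8, 226.2]
orientation: [0.994, -0.107, 0.001, 0.0]
contact_force: [0.7, 0.5, -1.2]
gripper_width: 5.3
time_s: 42.12
tcp_pos: [511.2, 338.9, 166.7]
orientation: [0.994, -0.108, 0.001, -0.0]
contact_force: [0.1, 0.5, -1.4]
gripper_width: 5.4
t 42.17 tcp [511.3 339.2 166.9] yaw -12.35 F [ 1.2 -0.2 -0.1] w 5.2 q7 -1.25
z -60 35 x [-2.7 2.6] yfar 39.3
z -50 38 x [-2.6 2.4] yfar 39.3
z -40 40 x [-2.5 2.3] yfar 39.4
z -30 55 x [-2.8 2.6] yfar 39.3
z -20 62 x [-2.7 2.5] yfar 39.4
z -10 73 x [-2.6 2.4] yfar 39.4
z 0 94 x [-2.8 2.5] yfar 39.4
z 10 109 x [-2.7 2.4] yfar 39.4
z 20 137 x [-2.8 2.5] yfar 39.4
z 30 764 x [-2.7 2.6] yfar 39.2
zmin/max [-56.56276656  38.52350439]
rack 8516 [511.3 339.4] [107.4 140.8] 77.71
near slot lips X [(-56.9, -42.9), (-16.6, 16.5), (47.2, 63.8)]
far slot lips X [(-57.0, -42.8), (-7.6, 6.6), (49.8, 50.5)]
inner y [-33.4  34.6]
inner y [-33.4  34.6]
```

```bash
python3 -m handwheel '[[[0.1,1.5,-10],0.1,0],[[0.1,1.5,-20],0.1,0],[[0.1,1.5,-30],0.1,0],[[0.1,1.5,-40],0.1,0],[[0.1,1.5,-50],0.1,0],[[0.1,1.5,-60],0.1,0],[[0.1,1.5,-70],0.1,0],[[0.1,1.5,-78],0.1,0],[[0.1,1.5,-83],0.1,0],[[0.1,1.5,-84],0.1,0]]'; python3 -m handwheel '[[[0,0,-1.5],0,0],[[0,0,-1.5],0,0]]'
```

```text
time_s: 43.42
tcp_pos: [511.0, 340.6, 81.8]
orientation: [0.994, -0.106, 0.0, -0.0]
contact_force: [-2.7, -3.0, 12.3]
gripper_width: 5.6
time_s: 43.68
tcp_pos: [511.0, 340.7, 81.8]
orientation: [0.994, -0.107, 0.001, -0.0]
contact_force: [-4.8, -3.6, 19.8]
gripper_width: 5.7
```

```bash
python3 -m handwheel '[[[0,0,2],0,28],[[0,0,2],0,28],[[0,0,20],0,28],[[0,0,70],0,28],[[0,0,120],0,28],[[0,0,120],0,28],[[0,0,120],0,28]]'
python3 - <<'E'
from meas import *
tcp(); s=snapshot("wrist"); blades(s,110,128,(530,335))
E
python3 -m handwheel '[[[5,-55,0],5,28],[[5,-110,0],9.9,28],[[5,-170,0],9.9,28],[[5,-230,0],9.9,28],[[5,-290,0],9.9,28],[[5,-350,0],9.9,28],[[0,-410,0],9.9,28],[[-10,-470,0],9.9,28],[[-20,-530,0],9.9,28],[[-33,-590,0],9.9,28]]'; python3 -m handwheel '[[[0,-50,0],0,28],[[0,-109,0],0,28],[[0,-109,0],0,28],[[0,-109,0],0,28],[[0,-109,0],0,28]]'
python3 - <<'E'
from meas import *
tcp(); s=snapshot("wrist"); blades(s)
E
```

```text
time_s: 44.55
tcp_pos: [510.7, 340.2, 200.1]
orientation: [0.994, -0.106, 0.0, -0.0]
contact_force: [-0.0, 0.0, -0.5]
gripper_width: 27.9
t 44.55 tcp [510.7 340.2 200.1] yaw -12.22 F [-0.   0.  -0.5] w 27.9 q7 -1.23
blade 871 [510.8 340.5] [79.3  5.1] 77.6 z [118.4 119.5 120.5]
blade 1076 [560.2 329.8] [79.1  6.7] 77.8 z [116.  119.3 120.5]
time_s: 45.85
tcp_pos: [476.6, -251.3, 198.7]
orientation: [1.0, -0.02, -0.001, -0.001]
contact_force: [0.8, -0.1, -0.2]
gripper_width: 28.0
time_s: 46.48
tcp_pos: [478.0, -356.9, 199.5]
orientation: [1.0, -0.019, -0.0, -0.0]
contact_force: [0.8, 0.6, 1.1]
gripper_width: 28.0
t 46.48 tcp [ 478.  -356.9  199.5] yaw -2.19 F [0.8 0.6 1.1] w 28.0 q7 0.17
blade 892 [ 477.5 -358.4] [79.   5.2] 87.5 z [123.4 124.4 125.5]
```

```bash
python3 -m handwheel '[[[0,0,-40],0,28],[[0,0,-90],0,28],[[0,0,-114],0,28],[[0,0,-114],0,28],[[0,0,-114],0,28],[[0,0,-114],0,0],[[0,0,-114],0,0],[[0,0,-114],0,0],[[0,0,-114],0,0]]'; python3 -m handwheel '[[[0,0,30],0,0],[[0,0,80],0,0],[[0,0,135],0,0],[[10,50,140],-5,0],[[20,110,140],-10,0],[[20,170,140],-10,0],[[20,230,140],-10,0],[[20,290,140],-10,0],[[20,350,140],-10,0],[[20,410,140],-10,0]]';  python3 -m handwheel '[[[0,50,0],0,0],[[0,110,0],0,0],[[-10,170,0],0,0],[[-25,230,0],0,0],[[-35,285,0],0,0],[[-35.5,299,0],0,0],[[-35.5,299,-30],0,0],[[-35.5,299,-60],0,0],[[-35.5,299,-60],0,0],[[-35.5,299,-60],0,0]]'
python3 - <<'E'
from meas import *
s=snapshot("wrist"); tcp(); heldblade(s); rack(s)
E
```

```text
time_s: 47.65
tcp_pos: [478.0, -358.8, 87.2]
orientation: [1.0, -0.02, 0.001, 0.001]
contact_force: [-1.7, 0.8, 6.2]
gripper_width: 5.2
time_s: 48.9
tcp_pos: [497.7, 53.3, 226.7]
orientation: [0.994, -0.107, 0.001, 0.0]
contact_force: [1.8, -0.2, -0.8]
gripper_width: 5.6
time_s: 50.15
tcp_pos: [462.9, 350.5, 167.1]
orientation: [0.994, -0.108, 0.0, -0.0]
contact_force: [-0.0, 0.5, -0.8]
gripper_width: 5.7
t 50.2 tcp [463.  350.7 167.3] yaw -12.35 F [-0.1  0.2 -1.2] w 5.6 q7 -1.35
z -70 9 x [-2.0 2.5] yfar 39.6
z -60 30 x [-2.7 2.5] yfar 39.6
z -50 40 x [-2.6 2.4] yfar 39.6
z -40 38 x [-2.5 2.2] yfar 39.8
z -30 53 x [-2.4 2.6] yfar 39.7
z -20 60 x [-2.7 2.4] yfar 39.7
z -10 72 x [-2.6 2.3] yfar 39.7
z 0 94 x [-2.8 2.6] yfar 39.7
z 10 107 x [-2.7 2.4] yfar 39.8
z 20 137 x [-2.8 2.5] yfar 39.8
z 30 751 x [-2.7 2.6] yfar 39.6
zmin/max [-58.01007673  38.07052468]
rack 7782 [511.6 339.6] [106.9 140.6] 78.03
near slot lips X [(-66.4, -33.1), (-3.5, 12.9), None]
far slot lips X [(-57.4, -43.2), (-0.3, 0.1), (49.1, 50.0)]
inner y [-33.3  34.2]
inner y [-33.5  34.7]
```

```bash
python3 -m handwheel '[[[-0.4,0.2,-10],0.1,0],[[-0.4,0.2,-20],0.1,0],[[-0.4,0.2,-30],0.1,0],[[-0.4,0.2,-40],0.1,0],[[-0.4,0.2,-50],0.1,0],[[-0.4,0.2,-60],0.1,0],[[-0.4,0.2,-70],0.1,0],[[-0.4,0.2,-78],0.1,0],[[-0.4,0.2,-83],0.1,0],[[-0.4,0.2,-84.5],0.1,0]]'; python3 -m handwheel '[[[0,0,-0.5],0,0],[[0,0,-0.5],0,0]]'
```

```text
time_s: 51.45
tcp_pos: [461.9, 350.8, 82.1]
orientation: [0.994, -0.106, 0.0, 0.0]
contact_force: [-4.3, -4.6, 22.6]
gripper_width: 5.8
time_s: 51.7
tcp_pos: [461.9, 350.7, 82.2]
orientation: [0.994, -0.106, 0.001, -0.0]
contact_force: [-3.6, -3.0, 15.3]
gripper_width: 5.3
```

Release, rise, check the rack, then take a full look with the top and side cameras for any knocked part.

```bash
python3 -m handwheel '[[[0,0,2],0,28],[[0,0,2],0,28],[[0,0,20],0,28],[[0,0,70],0,28],[[0,0,140],0,28],[[0,0,140],0,28],[[0,0,140],0,28]]'
python3 - <<'E'
from meas import *
tcp(); s=snapshot("wrist"); blades(s,110,128,(511,339))
E
python3 -m handwheel '[[[10,-55,40],5,10],[[20,-110,80],12,10],[[30,-170,110],12,10],[[35,-230,120],12,10],[[40,-290,120],12,10],[[40,-350,120],12,10],[[40,-390,120],12,10],[[40,-390,120],12,10],[[40,-390,120],12,10]]'
python3 - <<'E'
from meas import *
tcp(); s=snapshot("wrist"); save(s,"w12",k=1.4); np.savez("pics/w12.npz",**s)
W=cloud(s);  px=s["pixels"].astype(int)
for c in((587,-193),(583,-121)):
    k=(px.min(2)>140)&(np.hypot(W[...,0]-c[0],W[...,1]-c[1])<30)&(W[...,2]>48)&(W[...,2]<60); print(k.sum(), cv2.minEnclosingCircle(W[k][:,:2].astype(np.float32)),np.percentile(W[k][:,2],[2,98]))
for c in((588,146),(590,-7)): held(s,15,c=c)
bases(s)
k=(np.hypot(W[...,0]-678,W[...,1]+65)<35)&(W[...,2]>70)&(W[...,2]<110); print("knob",k.sum(),cv2.minEnclosingCircle(W[k][:,:2].astype(np.float32)),W[k][:,2].max())
k=(np.hypot(W[...,0]-704,W[...,1]+63)<60)&(W[...,2]>21)&(W[...,2]<29); print("fan block",cv2.minAreaRect(W[k][:,:2].astype(np.float32)))
save(snapshot("top"),"top1",k=1.5)
E
```

```text
time_s: 52.58
tcp_pos: [462.0, 350.7, 221.8]
orientation: [0.994, -0.107, 0.001, -0.0]
contact_force: [0.9, -0.3, -0.9]
gripper_width: 27.8
t 52.58 tcp [462.  350.7 221.8] yaw -12.23 F [ 0.9 -0.3 -0.9] w 27.8 q7 -1.31
blade 726 [462.1 350.9] [78.9  5.4] 77.9 z [118.2 119.4 120.5]
blade 902 [510.7 340.6] [78.9  6.2] 77.8 z [116.1 119.4 120.6]
blade 1020 [559.8 329.7] [79.3  6.7] 78.0 z [115.2 119.3 120.6]
time_s: 53.75
tcp_pos: [501.4, -39.0, 339.8]
orientation: [1.0, -0.002, -0.001, -0.0]
contact_force: [-0.7, 0.8, -0.3]
gripper_width: 10.1
t 53.75 tcp [501.4 -39.  339.8] yaw -0.22 F [-0.7  0.8 -0.3] w 10.1 q7 -0.25
844 ((586.0580444335938, -192.4571533203125), 24.24700927734375) [50.79383614 55.21973726]
955 ((585.0391235351562, -121.40056610107422), 24.194576263427734) [51.49559327 55.4790616 ]
held foot 1047 [594.3 127.4] [70.4 31.7] 16.13 z 24.5
held foot 1802 [591.1  -7. ] [69.9 70.5] 64.55 z 24.6
base [593.6 126. ] [84. 44.] 15.9 z 14.4
   stud [616.5 128.   36.5] 37
   stud [570.9 114.7  37.5] 43
base [590.1  -7.1] [83.1 83.4] 65.0 z 14.6
   stud [577.9  24.5  37.4] 34
   stud [620.9   4.4  36. ] 34
   stud [557.5 -18.1  37.1] 32
   stud [600.5 -38.1  37.4] 32
knob 385 ((679.45654296875, -65.8698959350586), 12.960138320922852) 91.37424039116053
fan block ((703.45654296875, -63.06394577026367), (69.84716033935547, 49.642478942871094), 7.143508434295654)
```

View pics/w12.png

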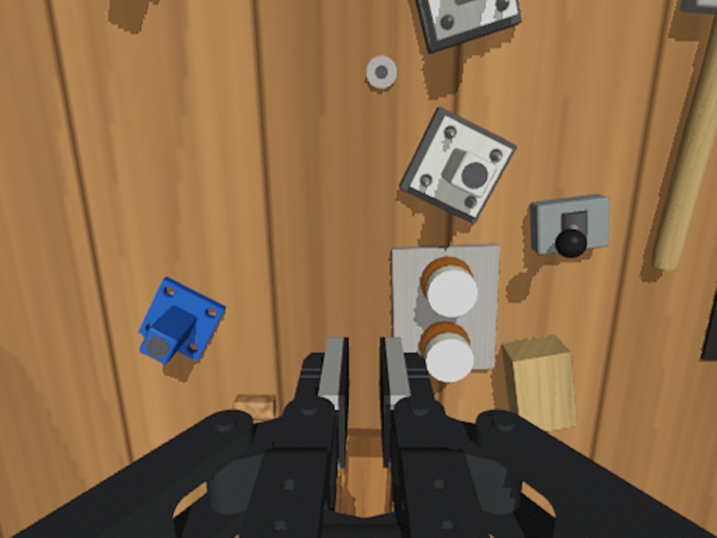

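```bash
python3 -m handwheel '[[[45,-11,0],7.3,0],[[90,-22,0],7.3,0],[[132.6,-32.7,0],7.3,0],[[132.6,-32.7,-60],7.3,0],[[132.6,-32.7,-120],7.3,0],[[132.6,-32.7,-180],7.3,0],[[132.6,-32.7,-200],7.3,0],[[132.6,-32.7,-200],7.3,0],[[132.6,-32.7,-200],7.3,0]]'
python3 - <<'E'
from meas import *
tcp(); s=snapshot("wrist"); save(s,"w13",k=1.2); W=cloud(s)
k=(np.hypot(W[...,0]-678,W[...,1]+65)<30)&(W[...,2]>70)&(W[...,2]<100); print("knob",k.sum(),cv2.minEnclosingCircle(W[k][:,:2].astype(np.float32)),W[k][:,2].max())
for c in((588,146),(590,-7)): held(s,15,c=c)
E
```

```text
time_s: 54.98
tcp_pos: [635.3, -70.9, 142.0]
orientation: [0.998, 0.062, 0.001, -0.0]
contact_force: [-0.2, 0.9, 0.4]
gripper_width: -0.1
t 54.98 tcp [635.3 -70.9 142. ] yaw 7.16 F [-0.2  0.9  0.4] w -0.1 q7 -0.26
knob 1287 ((679.98486328125, -65.5511474609375), 12.817780494689941) 90.9533123557431Traceback (most recent call last):
  File "<stdin>", line 4, in <module>
  File "meas.py", line 44, in held
    k=max(comps(k,50),key=lambda a:a.sum()); q=cv2.minAreaRect(W[k][:,:2].astype(np.float32)); print("held foot",k.sum(),np.round(q[0],1),np.round(q[1],1),round(q[2],2),"z",np.round(np.median(Z[k]),1))
ValueError: max() iterable argument is empty
```

View pics/top1.png

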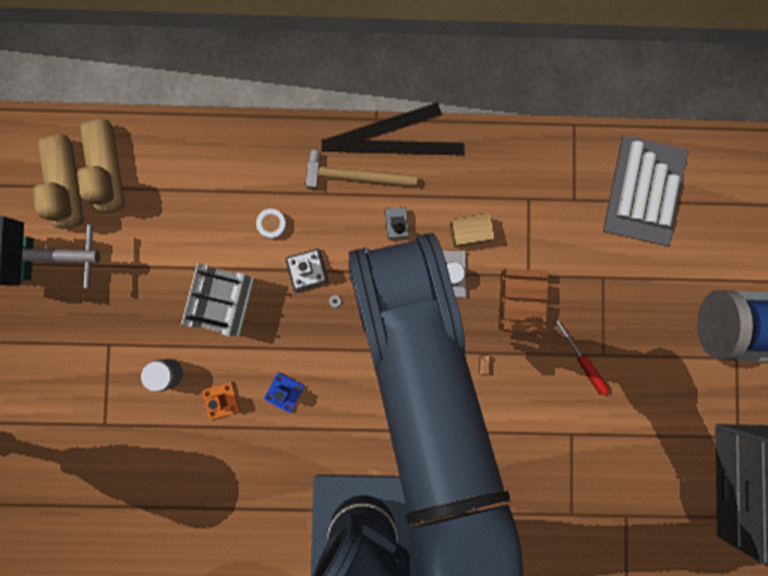

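```bash
python3 -m handwheel '[[[-1,0,-40],0,0],[[-1,0,-80],0,0],[[-1,0,-80],0,0],[[10,1.2,-80],0,0],[[20,2.5,-80],0,0],[[30,3.7,-80],0,0],[[40,5,-80],0,0],[[50,6.2,-80],0,0],[[60,7.5,-80],0,0],[[64,8,-80],0,0]]'
python3 - <<'E'
from meas import *
tcp(); s=snapshot("wrist"); save(s,"w14",k=1.4); W=cloud(s); px=s["pixels"].astype(int)
k=(np.hypot(W[...,0]-728,W[...,1]+60)<45)&(W[...,2]>66)&(W[...,2]<100)&(px.max(2)<60); print("knob",k.sum(),cv2.minEnclosingCircle(W[k][:,:2].astype(np.float32)),W[k][:,2].max())
E
```

```text
time_s: 56.28
tcp_pos: [699.0, -63.9, 60.4]
orientation: [0.998, 0.062, -0.0, -0.0]
contact_force: [-1.8, 0.0, -0.6]
gripper_width: -0.1
t 56.27 tcp [699.  -63.9  60.4] yaw 7.08 F [-1.8  0.  -0.6] w -0.1 q7 -0.29
knob 4030 ((711.3355712890625, -57.57659149169922), 26.171546936035156) 99.99354117519346
```

View pics/w14.png

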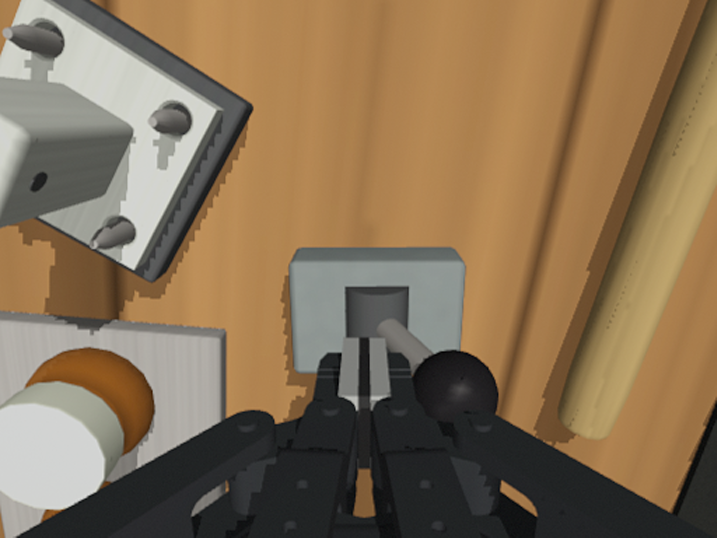

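```bash
python3 -m handwheel '[[[2,0.3,0],0,0],[[4,0.5,0],0,0],[[4,0.5,0],0,0]]'; python3 -m handwheel '[[[2,0.3,0],0,0],[[4,0.5,0],0,0],[[4,0.5,0],0,0]]';  python3 - <<'E'
from meas import *
tcp(); s=snapshot("wrist"); W=cloud(s); px=s["pixels"].astype(int); np.savez("pics/w15.npz",**s)
m=(px.max(2)<60)&(W[...,0]>705)&(np.abs(W[...,1]+60)<30)&(W[...,2]>55)&(W[...,2]<95); m[:,:300]=0
P=W[m]; A=np.c_[2*P,np.ones(len(P))]; b=(P**2).sum(1); c=np.linalg.lstsq(A,b,rcond=None)[0]; print(len(P),c[:3],np.sqrt(c[3]+(c[:3]**2).sum()))
E
```

```text
time_s: 56.7
tcp_pos: [702.4, -63.6, 60.7]
orientation: [0.998, 0.062, -0.0, -0.0]
contact_force: [-0.1, 1.2, -0.9]
gripper_width: 0.3
time_s: 57.08
tcp_pos: [706.4, -63.1, 60.7]
orientation: [0.998, 0.062, -0.0, 0.0]
contact_force: [-1.9, -0.7, -0.7]
gripper_width: -0.1
t 57.08 tcp [706.4 -63.1  60.7] yaw 7.08 F [-1.9 -0.7 -0.7] w -0.1 q7 -0.29
2303 [732.76447407 -58.67650023  74.8445038 ] 12.243977178451004
```

```bash
cat >> meas.py <<'E'
def knob():
    tcp(); s=snapshot("wrist"); W=cloud(s); px=s["pixels"].astype(int)
    m=(px.max(2)<60)&(W[...,0]>705)&(np.abs(W[...,1]+60)<30)&(W[...,2]>55)&(W[...,2]<95); m[:,:300]=0
    P=W[m]; A=np.c_[2*P,np.ones(len(P))]; b=(P**2).sum(1); c=np.linalg.lstsq(A,b,rcond=None)[0]; print(len(P),c[:3],np.sqrt(c[3]+(c[:3]**2).sum()))
E
python3 -m handwheel '[[[2,0.3,0],0,0],[[3,0.4,0],0,0],[[3,0.4,0],0,0]]'; python3 -c "
from meas import *; knob()"; python3 -m handwheel '[[[2,0.3,0],0,0],[[3,0.4,0],0,0],[[3,0.4,0],0,0]]'; python3 -c "
from meas import *; knob()"
```

```text
time_s: 57.5
tcp_pos: [706.9, -63.1, 60.5]
orientation: [0.998, 0.062, -0.003, 0.0]
contact_force: [-12.3, -1.3, 4.4]
gripper_width: -0.1
t 57.5 tcp [706.9 -63.1  60.5] yaw 7.09 F [-12.3  -1.3   4.4] w -0.1 q7 -0.28
2258 [732.8668259  -58.73789804  74.76008635] 12.31520754708181
time_s: 57.92
tcp_pos: [707.3, -63.1, 60.4]
orientation: [0.998, 0.062, -0.005, 0.001]
contact_force: [-22.5, -0.8, 12.5]
gripper_width: -0.2
t 57.92 tcp [707.3 -63.1  60.4] yaw 7.09 F [-22.5  -0.8  12.5] w -0.2 q7 -0.28
2213 [732.97968237 -58.5313635   74.86004188] 12.130373787679067
```

```bash
python3 -m handwheel '[[[-20,-2.5,0],0,0],[[-50,-6,0],0,0],[[-50,-6,60],0,0],[[-60,0,120],0,0],[[-100,30,180],0,0],[[-150,50,240],0,0],[[-200,80,280],0,0],[[-217,100,280],0,0],[[-217,100,280],0,0],[[-217,100,280],0,0]]'
python3 - <<'E'
from meas import *
tcp(); s=snapshot("wrist"); save(s,"w16",k=1.4); W=cloud(s);  px=s["pixels"].astype(int)
for c in((587,-193),(583,-121)):
    k=(px.min(2)>140)&(np.hypot(W[...,0]-c[0],W[...,1]-c[1])<30)&(W[...,2]>48)&(W[...,2]<60); print(k.sum(), cv2.minEnclosingCircle(W[k][:,:2].astype(np.float32)),np.percentile(W[k][:,2],[2,98]))
for c in((588,146),(590,-7)): held(s,15,c=c)
bases(s)
k=(np.hypot(W[...,0]-733,W[...,1]+59)<25)&(W[...,2]>66)&(W[...,2]<100); print("knob",k.sum(),cv2.minEnclosingCircle(W[k][:,:2].astype(np.float32)),W[k][:,2].max())
save(snapshot("side"),"side1",k=1.5)
E
python3 -m handwheel '[[[0,50,0],0,0],[[0,110,0],0,0],[[0,170,0],0,0],[[0,190,0],0,0],[[0,190,0],0,0],[[0,190,0],0,0]]'
python3 - <<'E'
from meas import *
tcp(); s=snapshot("wrist"); blades(s,112,126,(511,339)); held(s,15,c=(588,146)); jars(s)
E
```

```text
time_s: 59.22
tcp_pos: [495.9, 37.4, 341.3]
orientation: [0.998, 0.062, 0.001, 0.0]
contact_force: [-1.1, 0.1, -0.7]
gripper_width: -0.3
t 59.23 tcp [495.9  37.4 341.3] yaw 7.08 F [-1.1  0.1 -0.7] w -0.3 q7 -0.29
31 ((595.1687622070312, -172.7124786376953), 8.375761985778809) [48.36731278 54.66003577]
789 ((584.7879638671875, -121.489501953125), 24.348188400268555) [50.72149805 55.42236191]
held foot 2033 [589. 146.] [70.5 70. ] 16.6 z 24.6
held foot 1457 [591.  -7.] [70.4 70.3] 64.54 z 24.7
base [587.9 145.7] [83.9 83.3] 16.7 z 14.5
   stud [602.8 174.9  36. ] 45
   stud [557.4 160.7  36.7] 40
   stud [571.3 153.5  35.3] 4
   stud [578.6 129.7  35.7] 5
   stud [616.3 129.1  37.5] 36
   stud [571.2 115.7  37.4] 35
base [590.   -6.8] [83.1 83.1] 64.3 z 14.6
   stud [578.1  25.5  36.9] 31
   stud [620.6   5.3  36.4] 32
   stud [557.7 -17.3  36.3] 32
   stud [600.  -39.3  38.5] 14
knob 343 ((731.7708129882812, -59.161170959472656), 12.790478706359863) 88.80756869316878
time_s: 60.08
tcp_pos: [496.1, 226.3, 340.0]
orientation: [0.998, 0.061, -0.001, 0.0]
contact_force: [-0.2, 0.5, -0.1]
gripper_width: -0.2
t 60.08 tcp [496.1 226.3 340. ] yaw 6.98 F [-0.2  0.5 -0.1] w -0.2 q7 -0.7
blade 454 [460.6 344.3] [67.9  6. ] 77.8 z [117.1 119.3 120.7]
blade 525 [510.7 339.6] [79.7  6. ] 77.6 z [117.9 119.4 120.9]
blade 550 [560.2 329.3] [79.   6.4] 77.6 z [115.9 119.3 120.8]
held foot 1390 [589.  145.9] [70.3 71.2] 16.77 z 24.7
```

View pics/side1.png

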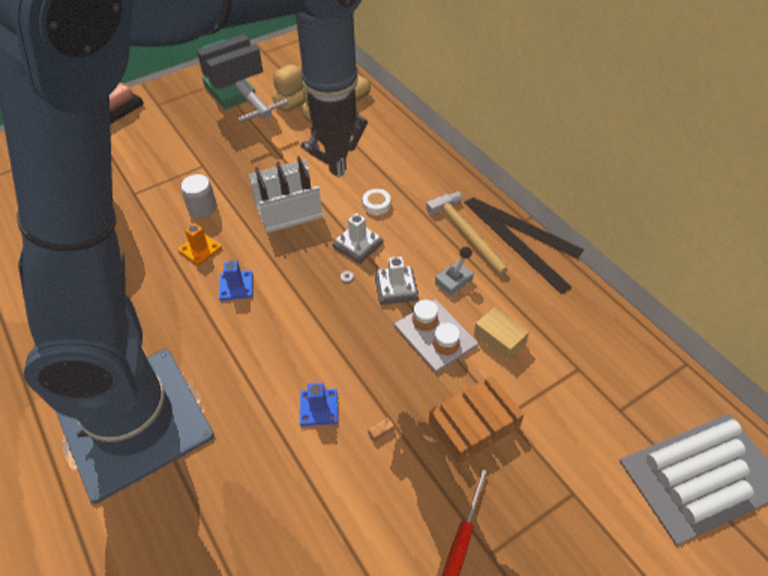

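```bash
python3 -c "
from bench import *
print(job_done())"
```

```text
the job is handed in; nothing more can be done
None
```

The batch is set up to cure and I have handed the job in, at about 60 s of the 210 s allowed. Nothing was knocked aside that I noticed during the run.

- **Adapters:** Both bare aluminium adapters are on their own stud bases. The foot tops measure about 24.6 mm, against 25 mm for lying flat.
- **Foot plates:** All three plates are in rack slots 0, 1 and 2. Their top edges measure about 119.4 mm, against 120 mm for fully home.
- **Jars:** Both jars stand upright on the setting plate at about (586, -192) and (585, -121). Their caps are about 53.5 mm high, against 54 mm expected. Each jar is at least 7 mm inside the plate's edges.
- **Fan lever:** I pushed it over last, up to its end stop. The force rose to about 22 N sideways, with no further movement. After I backed off, the knob stayed at about 29 mm past the pivot.

**Weaker last checks:**
- The wrist camera's final view cut off jar 1 and part of the slot 0 plate, so those two readings were incomplete. The final side picture shows jar 1 on the plate and all three plates in the rack, matching the earlier full measurements.
- A few of the force readings while seating the plates reached about 23 N, all within limits.
- The bases measured about 1 mm off the adapter centres, which is within the hole clearance.

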